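# Put the empty amber bottles back in their holders

## Task

Put the four empty amber glass bottles, scattered on the bench by the chromatograph, back in the grey holders, each in the holder of its own shape and size: round in round, square in square, large in large, small in small. Keep the bottles upright and set them down gently without dropping them, so that each stands flat on the floor of its holder, within the walls. Leave the white jar and the steel column where they are.

Things in the scene. Friction and masses are not known exactly. Their poses are not given: they have to be found in the camera images.
- round_large: the large round bottle: empty amber glass, closed, standing loose and upright; cylindrical body 64 mm in diameter, 62 mm high, then a shoulder narrowing over 18 mm to a neck 27 mm wide, and on top a black ribbed screw cap 32 mm in diameter and 20 mm high, fixed to it, easily gripped from above; 112 mm tall in all; about 230 g. Origin at the centre of its underside, z up its axis.
- round_small: the small round bottle: empty amber glass, closed, standing loose and upright; cylindrical body 44 mm in diameter, 42 mm high, then a shoulder narrowing over 18 mm to a neck 27 mm wide, and on top a black ribbed screw cap 32 mm in diameter and 20 mm high, fixed to it, easily gripped from above; 92 mm tall in all; about 125 g. Origin at the centre of its underside, z up its axis.
- square_large: the large square bottle: empty amber glass, closed, standing loose and upright; square body 60 x 60 mm, sides along its x and y axes, 62 mm high, then a shoulder narrowing over 18 mm to a neck 27 mm wide, and on top a black ribbed screw cap 32 mm in diameter and 20 mm high, fixed to it, easily gripped from above; 112 mm tall in all; about 230 g. Origin at the centre of its underside, z up its axis.
- square_small: the small square bottle: empty amber glass, closed, standing loose and upright; square body 42 x 42 mm, sides along its x and y axes, 42 mm high, then a shoulder narrowing over 18 mm to a neck 27 mm wide, and on top a black ribbed screw cap 32 mm in diameter and 20 mm high, fixed to it, easily gripped from above; 92 mm tall in all; about 125 g. Origin at the centre of its underside, z up its axis.
- holder_round_large: the holder for the large round bottle: a shallow open round grey plastic tray fixed to the bench, 80 mm in inner diameter (8 mm clear all round the bottle), walls 4 mm thick, 18 mm high over the bench, inner floor 4 mm above the bench. Origin at the centre of its underside, z up.
- holder_round_small: the holder for the small round bottle: a shallow open round grey plastic tray fixed to the bench, 60 mm in inner diameter (8 mm clear all round the bottle), walls 4 mm thick, 18 mm high over the bench, inner floor 4 mm above the bench. Origin at the centre of its underside, z up.
- holder_square_large: the holder for the large square bottle: a shallow open square grey plastic tray fixed to the bench, 76 x 76 mm inside, its sides along its x and y axes (8 mm clear all round the bottle), walls 4 mm thick, 18 mm high over the bench, inner floor 4 mm above the bench. Origin at the centre of its underside, z up; may be turned about z, as may the bottle.
- holder_square_small: the holder for the small square bottle: a shallow open square grey plastic tray fixed to the bench, 58 x 58 mm inside, its sides along its x and y axes (8 mm clear all round the bottle), walls 4 mm thick, 18 mm high over the bench, inner floor 4 mm above the bench. Origin at the centre of its underside, z up; may be turned about z, as may the bottle.
- jar: not to be moved: a squat round white plastic jar with a white lid, 58 mm in diameter, 64 mm tall, loose, 0.3 kg. Origin at the centre of its underside, z up.
- column: not to be moved: a short steel column standing on end, 40 mm flanges and a 26 mm barrel, 90 mm tall with its nipple, loose, 0.45 kg. Origin at the centre of its underside, z up.
There are look-alikes about, which are no part of the job. Leave any blue or red look-alike of the round_small alone.

How it is judged:
At the end, for the whole second after the job is handed in: Each of the four bottles stands in its own holder, on its floor (underside within 3 mm of the floor's height), its centre within 12.5 mm of the holder's, upright within 0.06 rad, at rest and released (horizontal distance between round_large and holder_round_large below 0.0125 m and z of round_large in the frame of holder_round_large between 0.001 and 0.007 m and angle between each of round_large, round_small, square_large, square_small's own z axis and vertical below 0.06 rad and linear speed of each of round_large, round_small, square_large, square_small below 0.02 m/s and contact force between each of round_large, round_small, square_large, square_small and the fingers below 0.05 N and horizontal distance between round_small and holder_round_small below 0.0125 m and z of round_small in the frame of holder_round_small between 0.001 and 0.007 m and horizontal distance between square_large and holder_square_large below 0.0125 m and z of square_large in the frame of holder_square_large between 0.001 and 0.007 m and horizontal distance between square_small and holder_square_small below 0.0125 m and z of square_small in the frame of holder_square_small between 0.001 and 0.007 m); the robot touches nothing.
It fails at once if the white jar or the steel column is moved by more than 25 mm or tipped over (distance of any of jar, column from where it was at the start of the episode above 0.025 m or angle between any of jar, column's own z axis and vertical above 0.5 rad).
It fails at once if a bottle is tipped by more than 40 degrees (angle between any of round_large, round_small, square_large, square_small's own z axis and vertical above 0.7 rad).
It fails at once if a bottle is dropped: out of the fingers it moves faster than 0.7 m/s (a fall of about 25 mm) ((contact force between round_large and the fingers below 0.01 N and linear speed of round_large above 0.7 m/s) or (contact force between round_small and the fingers below 0.01 N and linear speed of round_small above 0.7 m/s) or (contact force between square_large and the fingers below 0.01 N and linear speed of square_large above 0.7 m/s) or (contact force between square_small and the fingers below 0.01 N and linear speed of square_small above 0.7 m/s)).
It also fails if it takes over 128 s, if anything falls off the work surface, if the arm or the gripper's body presses on something with over 40 N, if the wrist force passes 120 N, or if a joint passes its speed limit or range.

## Robot

A 6-joint arm with a two-finger parallel gripper is mounted at the origin on the work surface. World frame = base frame: x ahead of the robot, y to its left, z up, the work surface at z = 0. Lengths are in m, angles in rad, forces in N, time in s.
With the tool pointing down it reaches from about 0.35 to 0.8 m from the base axis. Payload 7.3 kg.
Tool frame: the origin (TCP) lies at the very end of the fingers, on their centre line; the grasp point (between the pads) lies 19 mm behind it (ctrl.grip_depth is the distance from the TCP to the grasp point, in m); y points along the fingers, z is the direction in which the jaws open and shut, and the axes are right-handed (so a half turn about y gives the same grasp; the last joint's range is limited). The gripper opens to 85 mm and grips with 20 to 120 N. Pads are 22 mm wide; open, the fingers measure 114 mm over their backs; the gripper's body (76 mm by 85 mm) begins 54 mm behind the grasp point. The pads swing forward as they close: fully open they stand 13 mm farther back than shut.
Start: joints at [-1.375, 0.342, 1.524, -0, 1.275, -0.146], TCP at [0.176, -0.495, 0.231] pointing down, gripper open.
Joint ranges: [-2.53, 2.53], [-0.77, 2.02], [0.04, 2.7], [-1, 4.14], [0.28, 2.66], [-3.11, 3.11]. Speed limits (rad/s): [2.57, 2.57, 3.14, 3.14, 3.14, 3.14].

## Interface

Orientations are given as a unit quaternion [w, x, y, z].
In Python, from station import ctrl, get_image gives the robot as it stands.
- The arm moves only by the shell command python3 -m creep 'ROWS' [FORCE]. ROWS is JSON, a list that holds one entry, the list of rows, each a list of 7 numbers: the turn, a rotation vector about the tool's x, y, z in degrees, then the shift along the tool's x, y, z in m, then the finger opening in m, from 0 to 0.0854. A call has 1 to 8 rows; each row is the pose to reach, as a shift and turn from the pose commanded when the call began, along the tool's axes at that moment; what a row does not reach only later rows make up. A row lasts 1/12 s, in which the tool goes at most 41.7 mm and 7.16 degrees, less where a joint would pass 70% of its speed; a pose out of reach is approached as far as the arm can. A call with a gripper value outside its range is refused whole. The fingers move at their own pace and stop on an object; FORCE is the grip in N (left out, the last holds). Time passes only in rows, so rows that repeat a pose let the fingers close. It gives the time, the measured TCP pose, the force and the opening at its end, in the units of the state.
- ctrl.read_state(): the state, without advancing time (a new reading comes with each control period).
- get_image(name): name is "scene" or "top" or "wrist"; returns a dict with "color" (420x560x3 uint8, blue, green, red), "depth" (420x560 float32, m along the optical axis (not along the pixel's ray), 0 where there is no reading), "intrinsics" (3x3 intrinsics, pixels), "extrinsics" (4x4, takes a point from camera to world coordinates); the wrist camera has in their place "mount" (4x4, takes a point from camera to tool coordinates, whose origin is the TCP and whose axes are the tool frame's). Camera axes: x right, y down, z forward; pixel columns grow to the right and rows downward; lengths in m; the calibration is good to about 2 mm. The wrist camera is an equidistant fisheye: a pixel r from the principal point sees the ray r / f radians off the axis. A picture is of the moment at which its call begins: read the wrist's pose just before it.
- ctrl.job_done(): hands the job in, once; it reports no verdict.
The state is a dict: "time": time; "q": joint angles; "qd": joint speeds; "joint_efforts": joint torques, N m; "eef_pos": TCP position; "ee_rot": TCP orientation; "ft_force": force on the tool from outside, world axes, zero at the start; "torque": the same for the moment, N m; "gripper_width": finger opening in m.
Only numpy, scipy, OpenCV 4.12 (cv2) and the standard library are available. Lean on these libraries where they do the work, as an engineer would, in place of code of your own. Each camera call takes 0.05 s, during which the arm holds its last target.

## Working session

There is one attempt and no reset: what is moved stays moved. The work goes in short steps, Python scripts to look and compute and a shell command to move; the robot and the scene stay as the last step left them, time stands still between calls to the robot, and variables do not carry over. Pictures are saved under pics/ and viewed, and the job is handed in when it is done.

```bash
ls; mkdir -p pics
python3 - <<'E'
from station import ctrl, get_image
import cv2,numpy as np
s=ctrl.read_state();print({k:np.round(v,4).tolist() for k,v in s.items()},ctrl.grip_depth)
for n in ("scene","top","wrist"):
    g=get_image(n);cv2.imwrite(f"pics/{n}0.png",g["color"]);np.savez(f"pics/{n}0.npz",**g)
    print(n,np.round(g["intrinsics"],1).tolist(),np.round(g.get("extrinsics",g.get("mount")),3).tolist())
E
```

```text
pics
{'time': 0.0, 'q': [-1.375, 0.3427, 1.525, -0.0, 1.2754, -0.146], 'qd': [0.0008, 0.0004, -0.0008, -0.0017, 0.001, -0.0018], 'joint_efforts': [0.0004, -43.3678, -24.6012, -0.0001, 0.008, -0.0], 'eef_pos': [0.1759, -0.4942, 0.2306], 'ee_rot': [0.1202, -0.1203, 0.6973, -0.6963], 'ft_force': [0.1495, 0.4116, -0.2698], 'torque': [-0.0411, 0.0035, 0.0503], 'gripper_width': 0.0853} 0.0187
scene [[407.1, 0.0, 274.3], [0.0, 407.1, 206.6], [0.0, 0.0, 1.0]] [[0.554, 0.486, -0.676, 1.374], [0.833, -0.31, 0.459, -0.535], [0.013, -0.817, -0.577, 0.715], [0.0, 0.0, 0.0, 1.0]]
top [[447.2, 0.0, 272.0], [0.0, 447.2, 204.3], [0.0, 0.0, 1.0]] [[0.046, -0.979, 0.198, 0.336], [-0.999, -0.047, 0.003, 0.001], [0.006, -0.198, -0.98, 1.186], [0.0, 0.0, 0.0, 1.0]]
wrist [[325.2, 0.0, 278.6], [0.0, 325.2, 211.5], [0.0, 0.0, 1.0]] [[0.001, 0.96, 0.279, -0.071], [0.0, -0.279, 0.96, -0.143], [1.0, -0.001, -0.001, 0.0], [0.0, 0.0, 0.0, 1.0]]
```

View pics/top0.png

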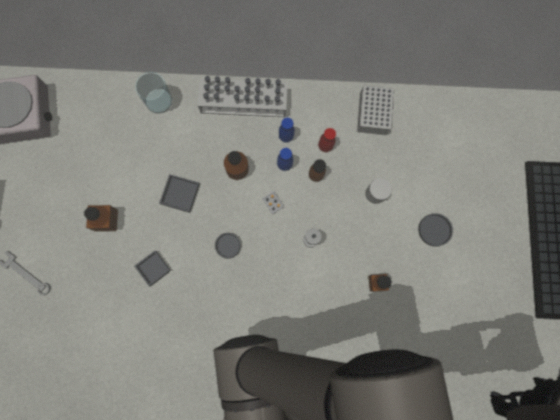

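View pics/scene0.png

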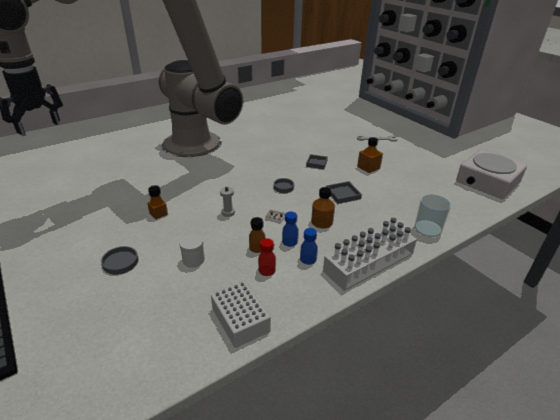

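View pics/wrist0.png

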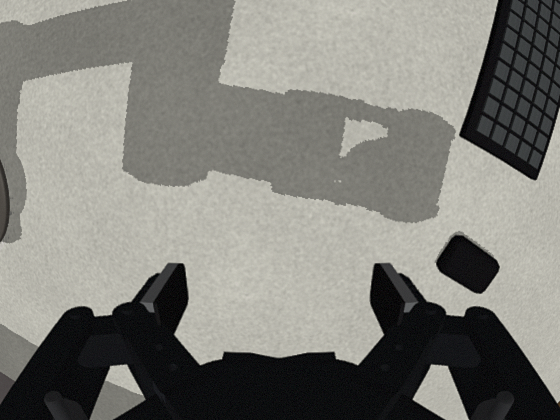

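The top view shows these items:
- **Amber bottles:** large round at (236,165), small round at (317,170), large square at (101,217), small square at (380,282).
- **Holders:** large round (435,230), small round (228,245), large square (180,193), small square (153,268).
- **Keep clear of:** jar (380,190) and column (314,237). The round_small look-alikes are blue at (287,130) and (285,160), and red at (328,140). The amber one at (317,170) is the one meant.

Next I'll enlarge crops and measure from depth.

```bash
cat > h.py <<'E'
import numpy as np,cv2
def cloud(g):
    K=g["intrinsics"];d=g["depth"];v,u=np.indices(d.shape)
    p=np.stack([(u-K[0,2])/K[0,0]*d,(v-K[1,2])/K[1,1]*d,d],-1)
    E=g["extrinsics"];w=p@E[:3,:3].T+E[:3,3]; w[d==0]=np.nan
    return w
def fitcirc(P):
    x,y=P[:,0],P[:,1];A=np.c_[2*x,2*y,np.ones(len(x))]
    s=np.linalg.lstsq(A,x*x+y*y,rcond=None)[0];return s[0],s[1],np.sqrt(s[2]+s[0]**2+s[1]**2)
E
python3 - <<'E'
import numpy as np,cv2
from h import *
t=np.load("pics/top0.npz");s=np.load("pics/scene0.npz")
c=t["color"];cv2.imwrite("pics/c1.png",cv2.resize(c[100:310,70:350],None,fx=2.8,fy=2.8,interpolation=cv2.INTER_CUBIC))
cv2.imwrite("pics/c2.png",cv2.resize(c[110:310,260:480],None,fx=3,fy=3,interpolation=cv2.INTER_CUBIC))
W=cloud(t);S=cloud(s)
for n,(u,v) in dict(bench=(60,180),hrl=(435,230),hrs=(228,245),hsl=(180,193),hss=(153,268),jar=(379,187),col=(314,236)).items():
    print(n,W[v,u].round(4))
print('scene bench',S[330,100].round(4),S[200,300].round(4))
# caps: by height from both clouds
for n,(u,v),H in (("RL",(236,158),.112),("RS",(318,164),.092),("SL",(93,213),.112),("SS",(383,283),.092)):
    p=W[v,u]
    for nm,C in (("top",W),("scene",S)):
        Q=C.reshape(-1,3);m=(np.hypot(*(Q[:,:2]-p[:2]).T)<.05)&(abs(Q[:,2]-H)<.006)
        Q=Q[m]
        if len(Q)>3:print(n,nm,p.round(3),len(Q),Q.mean(0).round(4),((Q.min(0)+Q.max(0))/2).round(4),np.ptp(Q,0).round(3))
# holders: rim points
for n,(u,v),R in (("hrl",(435,230),.05),("hrs",(228,245),.04),("hsl",(180,193),.066),("hss",(153,268),.054)):
    p=W[v,u]
    for nm,C in (("top",W),("scene",S)):
        Q=C.reshape(-1,3);m=(np.hypot(*(Q[:,:2]-p[:2]).T)<R)&(Q[:,2]>.012)&(Q[:,2]<.03);Q=Q[m]
        if len(Q)>5:
            r=cv2.minAreaRect((Q[:,:2]*1000).astype(np.float32))
            print(n,nm,len(Q),"mid",((Q.min(0)+Q.max(0))/2).round(4),np.ptp(Q,0).round(3),"circ",np.round(fitcirc(Q),4),"rect",np.round(r[0],1),np.round(r[1],1),r[2])
E
```

```text
bench [ 0.6167  0.5884 -0.0061]
hrl [ 0.525  -0.4331  0.0043]
hrs [0.4594 0.1163 0.0012]
hsl [0.5937 0.255  0.0038]
hss [0.3897 0.3079 0.0043]
jar [ 0.6214 -0.2698  0.062 ]
col [ 0.4826 -0.1028  0.0877]
scene bench [ 7.145e-01 -5.275e-01  6.000e-04] [ 0.5489  0.1217 -0.    ]
RL top [0.666 0.1   0.112] 125 [0.6692 0.1045 0.1109] [0.6695 0.1052 0.1112] [0.032 0.031 0.009]
RL scene [0.666 0.1   0.112] 80 [0.6766 0.1055 0.1111] [0.6746 0.1071 0.1104] [0.034 0.03  0.009]
RS top [ 0.668 -0.108  0.088] 124 [ 0.6643 -0.112   0.0909] [ 0.665  -0.1124  0.0917] [0.032 0.03  0.01 ]
RS scene [ 0.668 -0.108  0.088] 97 [ 0.6713 -0.111   0.0911] [ 0.6699 -0.1101  0.0903] [0.032 0.031 0.008]
SL top [0.51  0.438 0.113] 140 [0.5103 0.4443 0.1114] [0.5102 0.445  0.1118] [0.03  0.031 0.009]
SL scene [0.51  0.438 0.113] 45 [0.5165 0.445  0.1111] [0.5143 0.4462 0.1103] [0.031 0.033 0.008]
SS top [ 0.376 -0.272  0.091] 143 [ 0.3788 -0.2769  0.0916] [ 0.3794 -0.2773  0.0916] [0.031 0.031 0.011]
SS scene [ 0.376 -0.272  0.091] 75 [ 0.3853 -0.2754  0.0908] [ 0.3828 -0.2755  0.0906] [0.033 0.03  0.008]
hrl top 
[... 399 characters left out ...]
] 2.9361319541931152
hrs scene 93 mid [0.4625 0.1188 0.0161] [0.071 0.068 0.008] circ [0.4625 0.1188 0.0319] rect [463.4 119.8] [64.9 68.5] 56.36374282836914
hsl top 219 mid [0.5912 0.2539 0.018 ] [0.1   0.099 0.012] circ [0.5916 0.2543 0.0461] rect [591.6 254.6] [85.6 84.3] 76.5849609375
hsl scene 172 mid [0.5959 0.2565 0.0163] [0.102 0.101 0.009] circ [0.5968 0.2569 0.0461] rect [595.6 257.7] [86.4 89.9] 76.7168960571289
hss top 187 mid [0.3882 0.3071 0.0176] [0.09  0.09  0.011] circ [0.3891 0.3071 0.0358] rect [388.8 307.6] [67.  67.3] 40.543304443359375
hss scene 97 mid [0.3955 0.3103 0.0162] [0.087 0.093 0.008] circ [0.3946 0.3103 0.0359] rect [394.4 310. ] [65.9 72. ] 40.64460754394531
```

```bash
python3 -m creep --help 2>&1 | head -5; ls -la
```

```text
invalid input: not JSON, or not a number
total 16
drwxr-xr-x  3 agent agent 4096 Dec  7 01:32 .
drwxr-xr-x 23 root  root  4096 Dec  7 01:31 ..
-rw-r--r--  1 agent agent  398 Dec  7 01:32 h.py
drwxr-xr-x  2 agent agent 4096 Dec  7 01:32 pics
```

View crops.

Run:
```python
import numpy as np,cv2
from h import *
t=np.load("pics/top0.npz");s=np.load("pics/scene0.npz")
W=cloud(t);S=cloud(s)
for nm,C,dx in(("top",W,np.array([0,0])),("scene",S,np.array([.005,.0015]))):
  c=(t if nm=="top" else s)["color"].astype(int)
  for n,p,H in (("SL",(.5103,.4445),.062),("SS",(.379,-.277),.042)):
    Q=C.reshape(-1,3);m=(np.hypot(*(Q[:,:2]-p-dx).T)<.06)&(Q[:,2]<H+.002)&(Q[:,2]>.008);Q=Q[m]
    r=cv2.minAreaRect((Q[:,:2]*1000).astype(np.float32))
    print(n,nm,len(Q),np.round(r[0],1),np.round(r[1],1),r[2])
    m=(np.abs(Q[:,2]-.03)<.02)
    h=Q[m][:,:2]*1000
    # yaw by minimizing sum of distances to nearest edge
    best=[]
    L=30 if n=="SL" else 21
    from scipy.optimize import minimize
    def f(x):
        a=x[2];d=(h-x[:2])@np.array([[np.cos(a),-np.sin(a)],[np.sin(a),np.cos(a)]])
        return np.mean(np.minimum(abs(np.max(abs(d),1)-L),5))
    b=min((minimize(f,[*(1000*(p+dx)),a],method="Nelder-Mead") for a in np.arange(0,1.57,.2)),key=lambda o:o.fun)
    print("  fit",b.x[:2].round(1),np.degrees(b.x[2])%90,b.fun)
for (u,v) in((286,122),(285,152),(329,132)): print(W[v,u].round(3))
a=t["color"]
o=[cv2.resize(a[v-35:v+35,u-35:u+35],(380,290)[:1]*2,interpolation=cv2.INTER_CUBIC) for u,v in((100,217),(380,282))]
cv2.imwrite("pics/sq.png",np.hstack(o))
```

```text
SL top 377 [510.8 443.5] [61.2 59.8] 2.931448221206665
  fit [510.8 445.6] 3.4760806591011004 0.5609773193488863
SS top 129 [ 378.9 -277.2] [41.8 42.6] 7.0180888175964355
  fit [ 379.1 -278.1] 4.993605410241443 1.573264815438791
SL scene 359 [528.4 440.6] [78.7 54.2] 62.14529037475586
  fit [514.3 448.6] 3.7469755175458883 1.5567923192529174
SS scene 210 [ 384.8 -274.9] [46.  43.2] 4.614107131958008
  fit [ 381.8 -274.3] 5.788598144104382 1.3793265613548595
[ 0.776 -0.022  0.091]
[ 0.695 -0.022  0.091]
[ 0.755 -0.134  0.089]
```

View pics/c2.png

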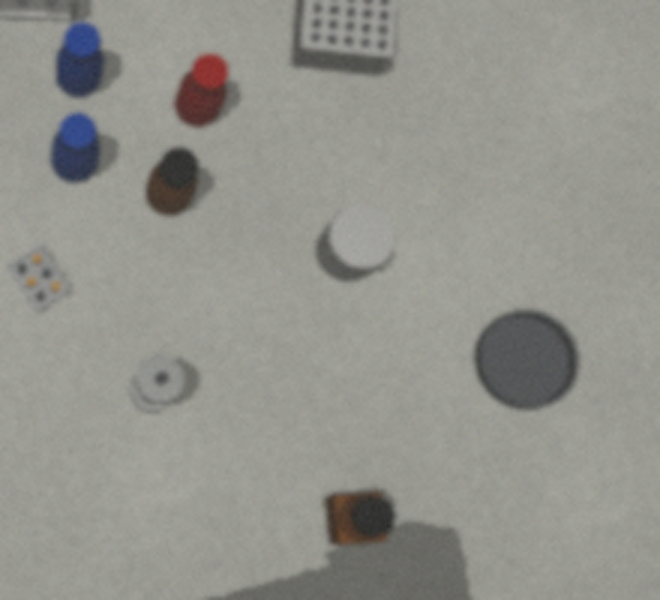

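View pics/sq.png

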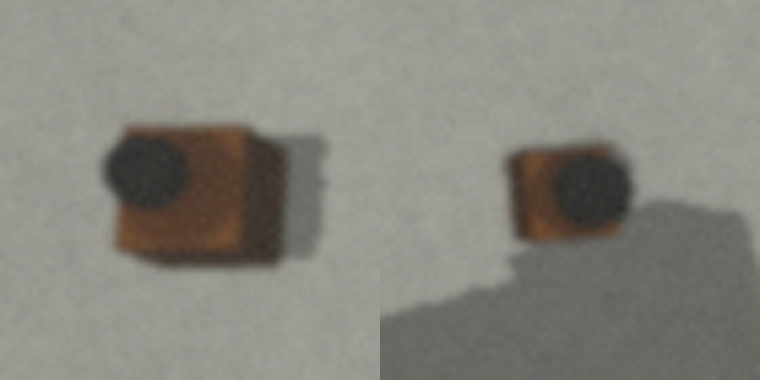

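```bash
cat >> h.py <<'E'
from scipy.spatial.transform import Rotation as Ro
def plan(xyz,dyaw=None,yaw=None):
    """shift/turn in tool axes from the measured pose to a straight-down tool at xyz; yaw = world direction of tool z (deg)"""
    from station import ctrl
    s=ctrl.read_state();q=s["ee_rot"];R=Ro.from_quat([q[1],q[2],q[3],q[0]])
    M=R.as_matrix();cur=np.degrees(np.arctan2(M[1,2],M[0,2]))
    y=cur if yaw is None else yaw
    if dyaw is not None:y=cur+dyaw
    a=np.radians(y);z=np.array([np.cos(a),np.sin(a),0]);yy=np.array([0,0,-1.]);x=np.cross(yy,z)
    T=Ro.from_matrix(np.c_[x,yy,z]);rv=(R.inv()*T).as_rotvec(degrees=True)
    sh=M.T@(np.array(xyz)-s["eef_pos"])
    print("t",round(float(s["time"]),2),"pos",np.round(s["eef_pos"],4),"yaw",round(cur,2),"q1,q6",np.round([s["q"][0],s["q"][5]],2),"axes x,z",M[:,0].round(2),M[:,2].round(2),"down",M[:,1].round(3),"w",round(float(s["gripper_width"]),4),"F",np.round(s["ft_force"],1))
    print("TURN",rv.round(2),"SHIFT",sh.round(4))
E
python3 -c "
from h import *
plan([.3815,-.276,.2])
for y in (5,-85,95): plan([.3815,-.276,.2],yaw=y)"
```

```text
t 0.15 pos [ 0.1759 -0.4943  0.2308] yaw -70.42 q1,q6 [-1.38 -0.15] axes x,z [-0.94 -0.34 -0.  ] [ 0.34 -0.94 -0.  ] down [-0.     0.001 -1.   ] w 0.0853 F [-0.2  0.7  0.2]
TURN [ 0.07 -0.   -0.01] SHIFT [-0.2669  0.031  -0.1368]
t 0.15 pos [ 0.1759 -0.4943  0.2308] yaw -70.42 q1,q6 [-1.38 -0.15] axes x,z [-0.94 -0.34 -0.  ] [ 0.34 -0.94 -0.  ] down [-0.     0.001 -1.   ] w 0.0853 F [-0.2  0.7  0.2]
TURN [ 5.000e-02 -7.542e+01 -5.000e-02] SHIFT [-0.2669  0.031  -0.1368]
t 0.15 pos [ 0.1759 -0.4943  0.2308] yaw -70.42 q1,q6 [-1.38 -0.15] axes x,z [-0.94 -0.34 -0.  ] [ 0.34 -0.94 -0.  ] down [-0.     0.001 -1.   ] w 0.0853 F [-0.2  0.7  0.2]
TURN [ 0.07 14.58 -0.  ] SHIFT [-0.2669  0.031  -0.1368]
t 0.15 pos [ 0.1759 -0.4943  0.2308] yaw -70.42 q1,q6 [-1.38 -0.15] axes x,z [-0.94 -0.34 -0.  ] [ 0.34 -0.94 -0.  ] down [-0.     0.001 -1.   ] w 0.0853 F [-0.2  0.7  0.2]
TURN [-0.0000e+00 -1.6542e+02 -1.0000e-01] SHIFT [-0.2669  0.031  -0.1368]
```

```bash
python3 -m creep '[[[0,0,0,-0.033,0.004,-0.017,0.06],[0,0,0,-0.067,0.008,-0.034,0.06],[0,0,0,-0.1,0.012,-0.051,0.06],[0,0,0,-0.134,0.015,-0.068,0.06],[0,0,0,-0.167,0.019,-0.085,0.06],[0,0,0,-0.2,0.023,-0.103,0.06],[0,0,0,-0.234,0.027,-0.12,0.06],[0,0,0,-0.267,0.031,-0.137,0.06]]]' 40
python3 - <<'E'
from h import *
from station import ctrl,get_image
plan([.3815,-.276,.2])
s=ctrl.read_state();g=get_image("wrist");cv2.imwrite("pics/w1.png",g["color"]);np.savez("pics/w1.npz",pos=s["eef_pos"],rot=s["ee_rot"],**g)
E
```

```text
time: 0.82
eef_pos: [0.3825, -0.2744, 0.2001]
ee_rot: [0.12, -0.12, 0.697, -0.697]
ft_force: [0.4, -1.7, -0.1]
gripper_width: 0.0599
t 0.82 pos [ 0.3825 -0.2744  0.2001] yaw -70.43 q1,q6 [-0.79  0.44] axes x,z [-0.94 -0.34  0.  ] [ 0.34 -0.94 -0.  ] down [-0.  0. -1.] w 0.0599 F [ 0.4 -1.7 -0.1]
TURN [0. 0. 0.] SHIFT [0.0015 0.0001 0.0012]
```

View pics/w1.png

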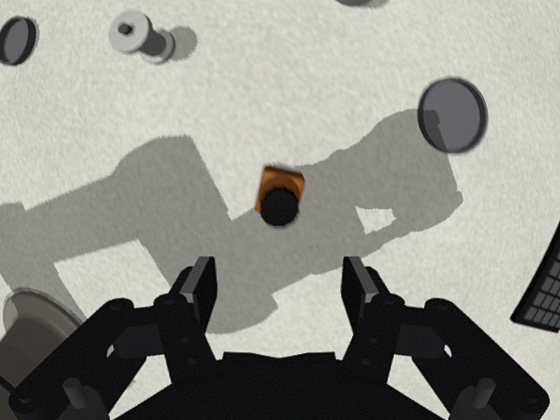

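The wrist view shows the small square bottle's cap at about (279,206) and the large round holder at (452,116). I'll compute both positions and compare them with the other cameras.

```bash
cat >> h.py <<'E'
def wray(f,u,v,zw):
    g=np.load(f) if isinstance(f,str) else f
    K=g["intrinsics"];dx,dy=u-K[0,2],v-K[1,2];r=np.hypot(dx,dy);th=r/K[0,0]
    d=np.array([np.sin(th)*dx/r,np.sin(th)*dy/r,np.cos(th)]) if r>0 else np.array([0,0,1.])
    q=g["rot"];R=Ro.from_quat([q[1],q[2],q[3],q[0]]).as_matrix();M=g["mount"]
    o=R@M[:3,3]+g["pos"];d=R@M[:3,:3]@d
    return (o+d*(zw-o[2])/d[2]).round(4)
E
python3 - <<'E'
from h import *
f="pics/w1.npz"
g=np.load(f);c=g["color"]
cv2.imwrite("pics/w1c.png",cv2.resize(c[150:240,230:330],None,fx=6,fy=6,interpolation=cv2.INTER_CUBIC))
print(wray(f,279.5,207,.092),"holder floor",wray(f,452.5,116,.011))
E
```

```text
[ 0.3845 -0.2745  0.092 ] holder floor [ 0.5269 -0.4278  0.011 ]
```

View pics/w1c.png

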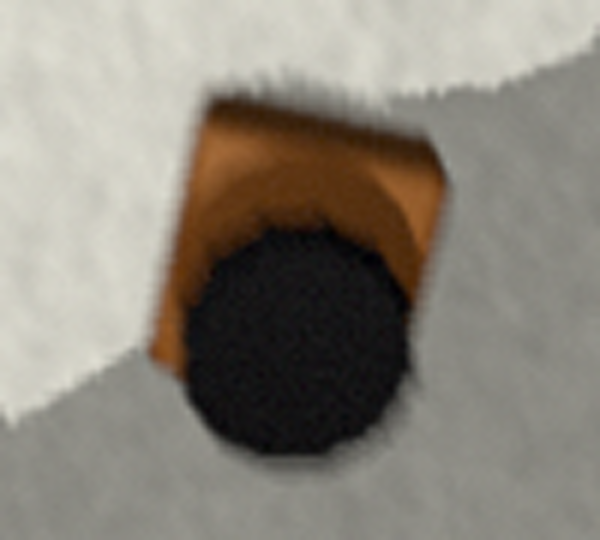

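```bash
python3 -m creep '[[[0,0,0,-0.001,0.035,0,0.055],[0,0,0,-0.001,0.07,0,0.055],[0,0,0,-0.001,0.1,0,0.055],[0,0,0,-0.001,0.12,0,0.055],[0,0,0,-0.001,0.134,0,0.055],[0,0,0,-0.001,0.134,0,0.055],[0,0,0,-0.001,0.134,0,0.055]]]' 40
python3 -m creep '[[[0,0,0,0,0,0,0.02],[0,0,0,0,0,0,0.02],[0,0,0,0,0,0,0.02],[0,0,0,0,0,0,0.02],[0,0,0,0,0,0,0.02],[0,0,0,0,0,0,0.02],[0,0,0,0,0,0,0.02],[0,0,0,0,0,0,0.02]]]' 40
```

```text
time: 1.45
eef_pos: [0.3823, -0.2755, 0.0659]
ee_rot: [0.12, -0.121, 0.697, -0.696]
ft_force: [0.1, 0.2, 0.2]
gripper_width: 0.055
time: 2.12
eef_pos: [0.3832, -0.2763, 0.0676]
ee_rot: [-0.121, 0.12, -0.696, 0.698]
ft_force: [-0.6, 1.3, 7.7]
gripper_width: 0.0308
```

```bash
python3 -m creep '[[[0,0,0,0,-0.008,0,0.02],[0,0,0,0,-0.022,0,0.02],[0,0,0,0,-0.04,0,0.02],[0,0,0,0,-0.06,0,0.02],[0,0,0,0,-0.08,0,0.02],[0,0,0,0,-0.1,0,0.02],[0,0,0,0,-0.12,0,0.02],[0,0,0,0,-0.13,0,0.02]]]' 40
python3 - <<'E'
from h import *
from station import get_image
plan([.46,0,.2])
plan([.392,.309,.2],dyaw=35)
cv2.imwrite("pics/s1.png",get_image("scene")["color"])
E
```

```text
time: 2.78
eef_pos: [0.3831, -0.2762, 0.1993]
ee_rot: [-0.121, 0.12, -0.696, 0.698]
ft_force: [-0.2, -0.5, -2.0]
gripper_width: 0.0309
t 2.78 pos [ 0.3831 -0.2762  0.1993] yaw -70.41 q1,q6 [-0.79  0.44] axes x,z [-0.94 -0.34 -0.  ] [ 0.34 -0.94  0.  ] down [ 0.003 -0.003 -1.   ] w 0.0309 F [-0.2 -0.5 -2. ]
TURN [-0.2   0.   -0.09] SHIFT [-0.1651 -0.0013 -0.2344]
t 2.78 pos [ 0.3831 -0.2762  0.1993] yaw -70.41 q1,q6 [-0.79  0.44] axes x,z [-0.94 -0.34 -0.  ] [ 0.34 -0.94  0.  ] down [ 0.003 -0.003 -1.   ] w 0.0309 F [-0.2 -0.5 -2. ]
TURN [-2.2e-01 -3.5e+01 -3.0e-02] SHIFT [-0.2046 -0.0023 -0.5483]
```

View pics/s1.png

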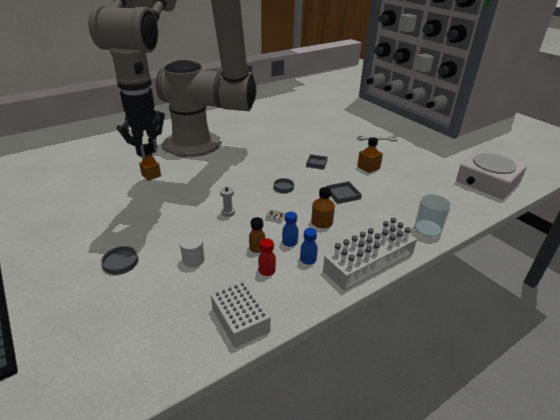

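```bash
python3 -m creep '[[[0,0,0,-0.012,0,-0.018,0.02],[0,0,0,-0.033,0,-0.047,0.02],[0,0,0,-0.056,0,-0.079,0.02],[0,0,0,-0.079,0,-0.112,0.02],[0,0,0,-0.102,0,-0.145,0.02],[0,0,0,-0.126,0,-0.178,0.02],[0,0,0,-0.149,0,-0.211,0.02],[0,0,0,-0.165,0,-0.234,0.02]]]' 40
python3 -c "
from h import *
plan([.393,.309,.2],dyaw=35)"
```

```text
time: 3.5
eef_pos: [0.4594, 0.0031, 0.1962]
ee_rot: [0.121, -0.121, 0.697, -0.696]
ft_force: [0.4, 0.5, -0.6]
gripper_width: 0.0306
t 3.5 pos [0.4594 0.0031 0.1962] yaw -70.34 q1,q6 [-0.16  1.07] axes x,z [-0.94 -0.34 -0.  ] [ 0.34 -0.94 -0.  ] down [-0.     0.001 -1.   ] w 0.0306 F [ 0.4  0.5 -0.6]
TURN [ 4.0e-02 -3.5e+01 -1.0e-02] SHIFT [-0.0403 -0.0036 -0.3104]
```

```bash
python3 -m creep '[[[0,-3,0,-0.003,0,-0.02,0.02],[0,-8,0,-0.008,0,-0.055,0.02],[0,-13,0,-0.013,0,-0.095,0.02],[0,-18,0,-0.018,0,-0.135,0.02],[0,-23,0,-0.023,0,-0.175,0.02],[0,-28,0,-0.028,0,-0.215,0.02],[0,-32,0,-0.034,0,-0.255,0.02],[0,-35,0,-0.038,0,-0.285,0.02]]]' 40
python3 - <<'E'
from h import *
from station import ctrl,get_image
plan([.393,.309,.2],yaw=-35.4)
s=ctrl.read_state();g=get_image("wrist");cv2.imwrite("pics/w2.png",g["color"]);np.savez("pics/w2.npz",pos=s["eef_pos"],rot=s["ee_rot"],**g)
E
```

```text
time: 4.17
eef_pos: [0.3984, 0.2839, 0.1961]
ee_rot: [0.326, -0.326, 0.628, -0.627]
ft_force: [1.0, -0.7, -2.3]
gripper_width: 0.0307
t 4.17 pos [0.3984 0.2839 0.1961] yaw -35.14 q1,q6 [0.46 1.08] axes x,z [-0.58 -0.82 -0.  ] [ 0.82 -0.58 -0.  ] down [-0.  0. -1.] w 0.0307 F [ 1.  -0.7 -2.3]
TURN [ 0.03  0.26 -0.  ] SHIFT [-0.0174 -0.0039 -0.0189]
```

View pics/w2.png

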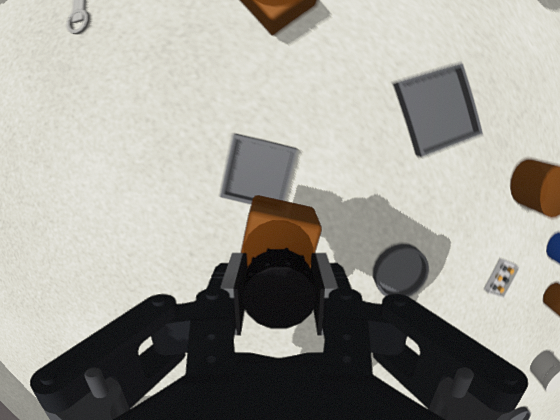

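Run:
```python
from h import *
f="pics/w2.npz";g=np.load(f);c=g["color"]
cv2.imwrite("pics/w2c.png",np.hstack([cv2.resize(c[120:220,200:320],None,fx=3.6,fy=3.6,interpolation=cv2.INTER_CUBIC),cv2.resize(c[50:170,385:490],(315,360),interpolation=cv2.INTER_CUBIC)]))
for a in ((235,134),(299,150),(221,196)):print(wray(f,*a,.018))
print((wray(f,299,150,.018)+wray(f,221,196,.018))/2)
print("hrs",wray(f,401,269,.018), "hsl corners",[wray(f,*a,.018) for a in((393,82),(463,65),(482,131),(418,156))])
```

```text
[0.3962 0.3553 0.018 ]
[0.4384 0.3057 0.018 ]
[0.3468 0.3132 0.018 ]
[0.3926  0.30945 0.018  ]
hrs [0.4611 0.1278 0.018 ] hsl corners [array([0.558 , 0.3103, 0.018 ]), array([0.6436, 0.2856, 0.018 ]), array([0.626 , 0.2111, 0.018 ]), array([0.5402, 0.2309, 0.018 ])]
```

View pics/w2c.png

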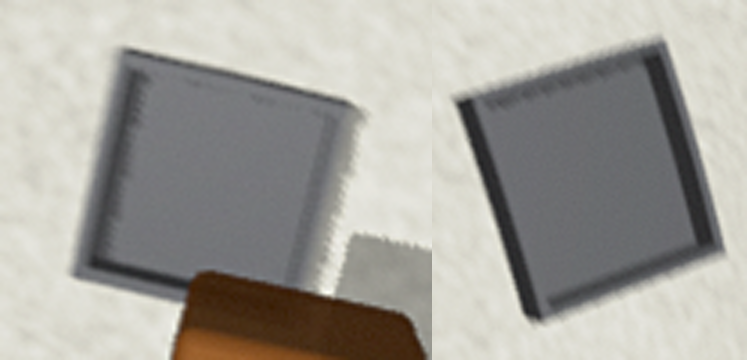

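```bash
python3 -m creep '[[[0,0,0,-0.004,0,-0.005,0.02],[0,0,0,-0.01,0,-0.012,0.02],[0,0,0,-0.016,0,-0.018,0.02],[0,0,0,-0.017,0,-0.019,0.02],[0,0,0,-0.017,0.01,-0.019,0.02],[0,0,0,-0.017,0.03,-0.019,0.02],[0,0,0,-0.017,0.05,-0.019,0.02],[0,0,0,-0.017,0.06,-0.019,0.02]]]' 40
python3 -m creep '[[[0,0,0,0,0,0,0.02],[0,0,0,0,0,0,0.02]]]' 40
python3 -c "
from h import *
plan([.393,.309,.08],yaw=-35.4)"
```

```text
time: 4.88
eef_pos: [0.3937, 0.3049, 0.1343]
ee_rot: [-0.323, 0.325, -0.629, 0.629]
ft_force: [-0.8, -0.1, -1.5]
gripper_width: 0.0307
time: 5.05
eef_pos: [0.3945, 0.3055, 0.1362]
ee_rot: [-0.323, 0.324, -0.629, 0.629]
ft_force: [0.0, 0.4, -1.5]
gripper_width: 0.0306
t 5.05 pos [0.3945 0.3055 0.1362] yaw -35.49 q1,q6 [0.51 1.12] axes x,z [-0.58 -0.81  0.  ] [ 0.81 -0.58 -0.  ] down [-0.001 -0.001 -1.   ] w 0.0306 F [ 0.   0.4 -1.5]
TURN [ 0.01 -0.09  0.05] SHIFT [-0.002   0.0562 -0.0032]
```

```bash
python3 -m creep '[[[0,0,0,-0.002,0.01,-0.003,0.02],[0,0,0,-0.002,0.025,-0.003,0.02],[0,0,0,-0.002,0.04,-0.003,0.02],[0,0,0,-0.002,0.05,-0.003,0.02],[0,0,0,-0.002,0.056,-0.003,0.02],[0,0,0,-0.002,0.056,-0.003,0.02]]]' 40
python3 - <<'E'
from h import *
from station import ctrl,get_image
plan([.393,.309,.0716],yaw=-35.4)
s=ctrl.read_state();g=get_image("wrist");cv2.imwrite("pics/w3.png",g["color"])
g=get_image("scene");cv2.imwrite("pics/s3.png",cv2.resize(g["color"][90:230,250:430],None,fx=4,fy=4,interpolation=cv2.INTER_CUBIC))
E
```

```text
time: 5.55
eef_pos: [0.3925, 0.3093, 0.0793]
ee_rot: [-0.324, 0.325, -0.628, 0.628]
ft_force: [-0.4, -0.7, -1.3]
gripper_width: 0.0308
t 5.55 pos [0.3925 0.3093 0.0793] yaw -35.43 q1,q6 [0.51 1.13] axes x,z [-0.58 -0.81  0.  ] [ 0.81 -0.58 -0.  ] down [-0.001 -0.001 -1.   ] w 0.0308 F [-0.4 -0.7 -1.3]
TURN [ 0.04 -0.03  0.09] SHIFT [-0.      0.0077  0.0005]
```

View pics/w3.png

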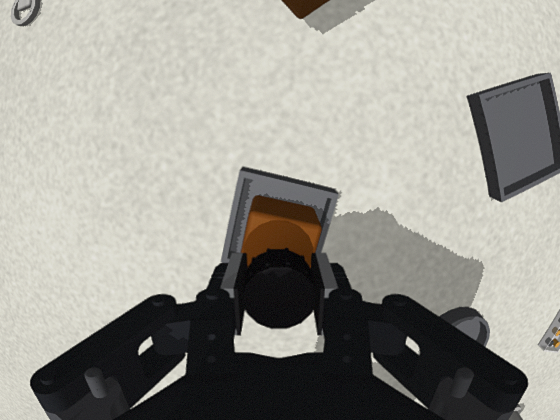

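View pics/s3.png

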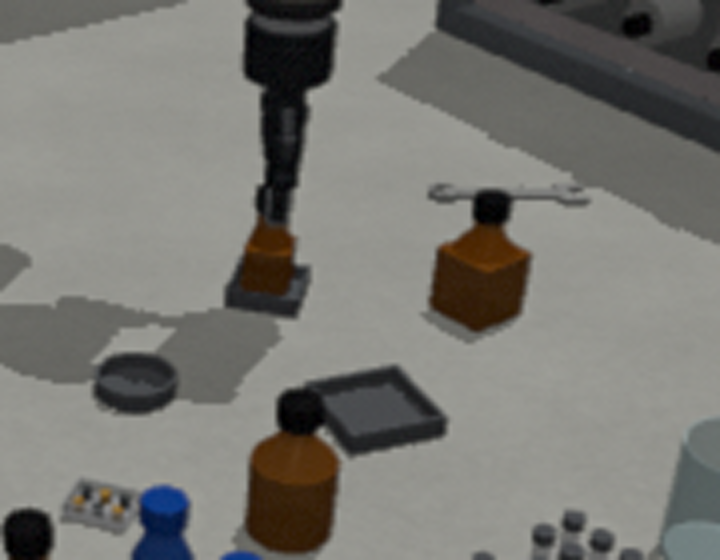

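Both views show the small square bottle inside its holder walls, aligned and centred (wrist view, around (283,235)). I'll lower it the last 8 mm slowly.

```bash
python3 -m creep '[[[0,0,0,0,0.002,0,0.02],[0,0,0,0,0.004,0,0.02],[0,0,0,0,0.005,0,0.02],[0,0,0,0,0.006,0,0.02],[0,0,0,0,0.007,0,0.02],[0,0,0,0,0.008,0,0.02],[0,0,0,0,0.008,0,0.02],[0,0,0,0,0.008,0,0.02]]]' 40
```

```text
time: 6.32
eef_pos: [0.3929, 0.3095, 0.0722]
ee_rot: [-0.324, 0.324, -0.628, 0.628]
ft_force: [0.1, -0.2, -1.5]
gripper_width: 0.0304
```

```bash
python3 -m creep '[[[0,0,0,0,0.001,0,0.02],[0,0,0,0,0.001,0,0.02]]]' 40; python3 -m creep '[[[0,0,0,0,0.001,0,0.02],[0,0,0,0,0.001,0,0.02]]]' 40
```

```text
time: 6.48
eef_pos: [0.3931, 0.3097, 0.0717]
ee_rot: [0.324, -0.324, 0.628, -0.628]
ft_force: [-1.2, 1.5, 2.3]
gripper_width: 0.0309
time: 6.65
eef_pos: [0.3933, 0.31, 0.0716]
ee_rot: [0.325, -0.324, 0.628, -0.628]
ft_force: [-2.5, -0.1, 11.3]
gripper_width: 0.0309
```

Contact at z = 0.0716, as predicted. I'll release and retreat.

```bash
python3 -m creep '[[[0,0,0,0,-0.001,0,0.036],[0,0,0,0,-0.001,0,0.045],[0,0,0,0,-0.001,0,0.06],[0,0,0,0,-0.001,0,0.06],[0,0,0,0,-0.001,0,0.06]]]' 40
python3 -m creep '[[[0,0,0,0,-0.02,0,0.06],[0,0,0,0,-0.05,0,0.06],[0,0,0,0,-0.09,0,0.06],[0,0,0,0,-0.13,0,0.06],[0,0,0,0,-0.16,0,0.06],[0,0,0,0,-0.16,0,0.06]]]' 40
python3 - <<'E'
from h import *
from station import get_image
g=get_image("top");W=cloud(g)
c=g["color"];cv2.imwrite("pics/t4.png",cv2.resize(c[180:320,80:260],None,fx=4,fy=4,interpolation=cv2.INTER_CUBIC))
Q=W.reshape(-1,3);m=(np.hypot(*(Q[:,:2]-[.392,.307]).T)<.05)&(Q[:,2]>.075)&(Q[:,2]<.11)
print(Q[m].mean(0),np.ptp(Q[m],0),"holder top-cam .3888 .3074")
plan([.513,.4455,.23])
E
```

```text
time: 7.07
eef_pos: [0.3929, 0.3094, 0.0711]
ee_rot: [-0.324, 0.324, -0.628, 0.628]
ft_force: [0.1, 0.4, 0.2]
gripper_width: 0.0596
time: 7.57
eef_pos: [0.3956, 0.311, 0.2377]
ee_rot: [0.328, -0.32, 0.628, -0.628]
ft_force: [1.3, 0.4, 0.0]
gripper_width: 0.0595
[0.38886546 0.30453778 0.09430635] [0.03191255 0.0322709  0.02433219] holder top-cam .3888 .3074
t 7.62 pos [0.3944 0.3104 0.2344] yaw -35.41 q1,q6 [0.51 1.13] axes x,z [-0.58 -0.81 -0.01] [ 0.81 -0.58  0.  ] down [ 0.006  0.003 -1.   ] w 0.0604 F [-0.   0.2 -0.3]
TURN [-0.18  0.   -0.37] SHIFT [-0.1788  0.0056  0.0183]
```

View pics/t4.png

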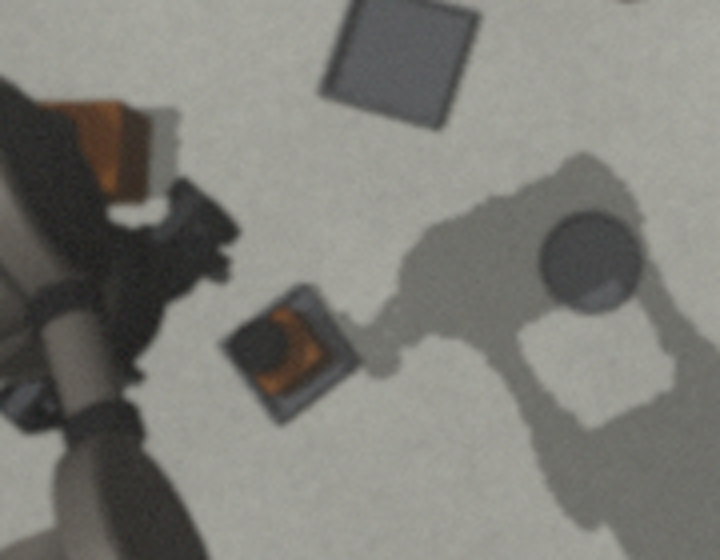

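```bash
python3 -m creep '[[[0,0,0,-0.03,0,0.003,0.06],[0,0,0,-0.06,0,0.006,0.06],[0,0,0,-0.09,0,0.009,0.06],[0,0,0,-0.12,0,0.012,0.06],[0,0,0,-0.15,0,0.015,0.06],[0,0,0,-0.179,0,0.018,0.06],[0,0,0,-0.179,0,0.018,0.06],[0,0,0,-0.179,0,0.018,0.06]]]' 40
python3 - <<'E'
from h import *
from station import ctrl,get_image
plan([.514,.446,.086])
s=ctrl.read_state();g=get_image("wrist");cv2.imwrite("pics/w5.png",g["color"]);np.savez("pics/w5.npz",pos=s["eef_pos"],rot=s["ee_rot"],**g)
E
```

```text
time: 8.28
eef_pos: [0.5112, 0.4451, 0.2276]
ee_rot: [-0.323, 0.326, -0.628, 0.629]
ft_force: [0.0, -0.8, 0.6]
gripper_width: 0.0599
t 8.28 pos [0.5112 0.4451 0.2276] yaw -35.39 q1,q6 [0.6  1.22] axes x,z [-0.58 -0.82  0.  ] [ 0.82 -0.58 -0.  ] down [-0.004 -0.003 -1.   ] w 0.0599 F [ 0.  -0.8  0.6]
TURN [0.09 0.   0.27] SHIFT [-0.0031  0.1416  0.002 ]
```

View pics/w5.png

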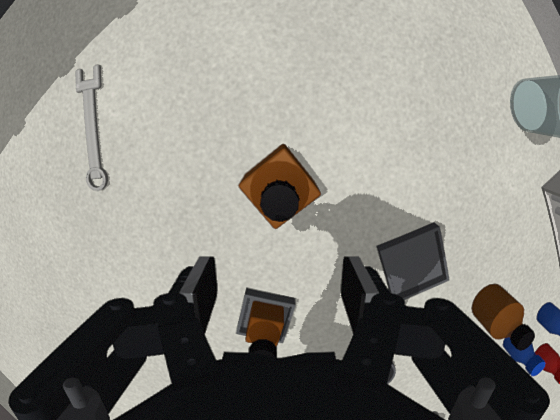

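```bash
python3 -c "
from h import *
print(wray('pics/w5.npz',279.5,200.5,.112)); f='pics/w5.npz'
print([wray(f,*a,.018) for a in((377,246),(437,223),(448,278),(401,297))])"
python3 -m creep '[[[0,0,0,-0.002,0.035,0.002,0.055],[0,0,0,-0.002,0.07,0.002,0.055],[0,0,0,-0.002,0.1,0.002,0.055],[0,0,0,-0.002,0.12,0.002,0.055],[0,0,0,-0.002,0.135,0.002,0.055],[0,0,0,-0.002,0.1405,0.002,0.055],[0,0,0,-0.002,0.1405,0.002,0.055]]]' 40
```

```text
[0.5143 0.4485 0.112 ]
[array([0.5637, 0.3145, 0.018 ]), array([0.6436, 0.2927, 0.018 ]), array([0.6245, 0.2094, 0.018 ]), array([0.5557, 0.2285, 0.018 ])]
time: 8.92
eef_pos: [0.5129, 0.4442, 0.0895]
ee_rot: [-0.323, 0.325, -0.628, 0.629]
ft_force: [0.6, -1.3, 0.4]
gripper_width: 0.055
```

```bash
python3 -m creep '[[[0,0,0,-0.002,0.004,0,0.05],[0,0,0,-0.002,0.004,0,0.05],[0,0,0,-0.002,0.004,0,0.02],[0,0,0,-0.002,0.004,0,0.02],[0,0,0,-0.002,0.004,0,0.02],[0,0,0,-0.002,0.004,0,0.02],[0,0,0,-0.002,0.004,0,0.02],[0,0,0,-0.002,0.004,0,0.02]]]' 40
python3 -m creep '[[[0,0,0,0,0,0,0.02],[0,0,0,0,0,0,0.02]]]' 40
```

```text
time: 9.58
eef_pos: [0.5156, 0.4477, 0.088]
ee_rot: [0.325, -0.324, 0.629, -0.628]
ft_force: [-1.2, 1.0, 5.3]
gripper_width: 0.0307
time: 9.75
eef_pos: [0.5156, 0.4476, 0.088]
ee_rot: [0.325, -0.324, 0.629, -0.628]
ft_force: [-1.9, 1.0, 5.8]
gripper_width: 0.0308
```

```bash
python3 -m creep '[[[0,0,0,0,-0.008,0,0.02],[0,0,0,0,-0.022,0,0.02],[0,0,0,0,-0.04,0,0.02],[0,0,0,0,-0.06,0,0.02],[0,0,0,0,-0.075,0,0.02],[0,0,0,0,-0.085,0,0.02],[0,0,0,0,-0.09,0,0.02],[0,0,0,0,-0.09,0,0.02]]]' 40
python3 -c "
from h import *
plan([.595,.257,.18],dyaw=-17)"
```

```text
time: 10.42
eef_pos: [0.5156, 0.4471, 0.1775]
ee_rot: [-0.325, 0.324, -0.628, 0.628]
ft_force: [0.3, 0.5, -3.1]
gripper_width: 0.0305
t 10.42 pos [0.5156 0.4471 0.1775] yaw -35.42 q1,q6 [0.6  1.22] axes x,z [-0.58 -0.81 -0.  ] [ 0.81 -0.58  0.  ] down [ 0.001  0.    -1.   ] w 0.0305 F [ 0.3  0.5 -3.1]
TURN [-0.03 17.   -0.06] SHIFT [ 0.1089 -0.0025  0.1749]
```

```bash
python3 -m creep '[[[0,2,0,0.008,0,0.012,0.02],[0,5,0,0.025,0,0.04,0.02],[0,8,0,0.043,0,0.07,0.02],[0,11,0,0.062,0,0.1,0.02],[0,14,0,0.08,0,0.13,0.02],[0,16,0,0.096,0,0.155,0.02],[0,17,0,0.105,0,0.169,0.02],[0,17,0,0.109,0,0.175,0.02]]]' 40
python3 -m creep '[[[0,0,0,0,0.01,0,0.02],[0,0,0,0,0.02,0,0.02]]]' 40
python3 - <<'E'
from h import *
from station import ctrl,get_image
plan([.595,.257,.092])
s=ctrl.read_state();g=get_image("wrist");cv2.imwrite("pics/w6.png",g["color"]);np.savez("pics/w6.npz",pos=s["eef_pos"],rot=s["ee_rot"],**g)
E
```

```text
time: 11.08
eef_pos: [0.5954, 0.2528, 0.1752]
ee_rot: [-0.225, 0.227, -0.67, 0.67]
ft_force: [0.2, -0.4, -3.1]
gripper_width: 0.0308
time: 11.25
eef_pos: [0.5945, 0.257, 0.1557]
ee_rot: [0.228, -0.228, 0.67, -0.669]
ft_force: [0.2, 0.2, -2.0]
gripper_width: 0.0308
t 11.25 pos [0.5945 0.257  0.1557] yaw -52.44 q1,q6 [0.29 1.2 ] axes x,z [-0.79 -0.61 -0.  ] [ 0.61 -0.79 -0.  ] down [-0.  0. -1.] w 0.0308 F [ 0.2  0.2 -2. ]
TURN [ 0.03 -0.   -0.  ] SHIFT [-0.0004  0.0637  0.0003]
```

View pics/w6.png

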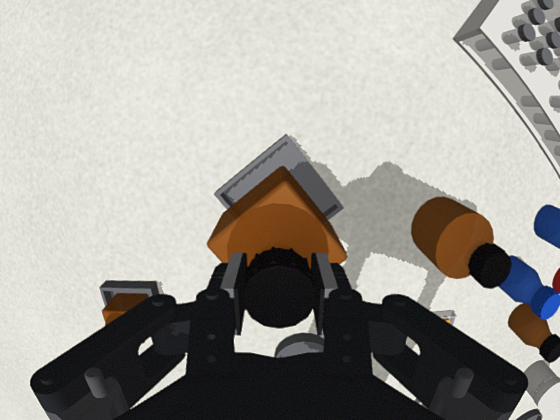

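Run:
```python
from h import *
f="pics/w6.npz";g=np.load(f);c=g["color"]
cv2.imwrite("pics/w6c.png",cv2.resize(c[125:275,190:360],None,fx=4.4,fy=4,interpolation=cv2.INTER_CUBIC))
print([wray(f,*a,.018) for a in((288,135),(216,194),(343,208))])
```

```text
[array([0.6451, 0.2857, 0.018 ]), array([0.5649, 0.305 , 0.018 ]), array([0.6243, 0.2062, 0.018 ])]
```

View pics/w6c.png

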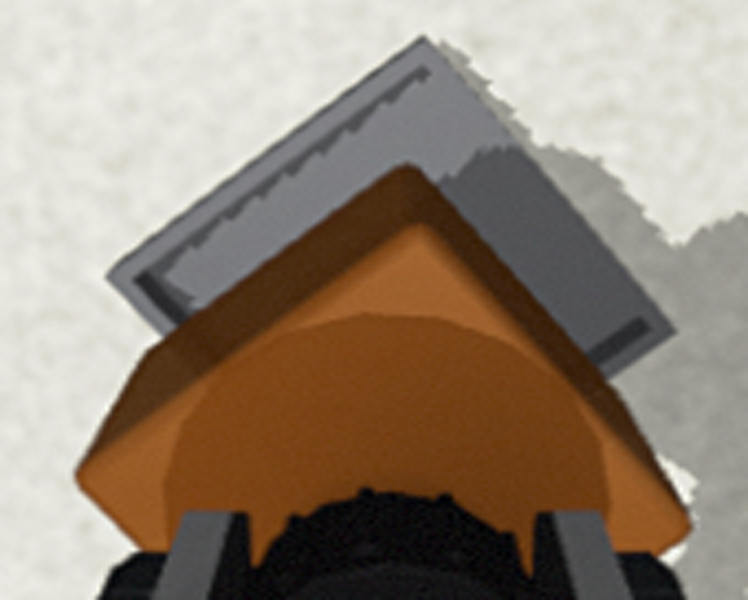

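Run:
```python
from h import *
f="pics/w6.npz";z=.068
A=wray(f,283.6,166.2,z);B=wray(f,190+148/4.4,212.5,z);C=wray(f,190+605/4.4,125+95,z)
print(A,B,C,np.linalg.norm(A-B),np.linalg.norm(A-C),"center",(B+C)/2)
for P in(B,C):print(np.degrees(np.arctan2(*(A-P)[1::-1])))
```

```text
[0.6266 0.277  0.068 ] [0.5721 0.2914 0.068 ] [0.6147 0.2262 0.068 ] 0.05637029359511975 0.05217518567288478 center [0.5934 0.2588 0.068 ]
-14.800470589734386
76.81607159577963
```

```bash
python3 -m creep '[[[0,0,0,-0.001,0.01,0,0.02],[0,0,0,-0.001,0.025,0,0.02],[0,0,0,-0.001,0.04,0,0.02],[0,0,0,-0.001,0.05,0,0.02],[0,0,0,-0.001,0.055,0,0.02],[0,0,0,-0.001,0.056,0,0.02],[0,0,0,-0.001,0.056,0,0.02]]]' 40
python3 - <<'E'
from h import *
from station import ctrl,get_image
plan([.595,.257,.092])
g=get_image("scene");cv2.imwrite("pics/s7.png",cv2.resize(g["color"][90:230,250:430],None,fx=4,fy=4,interpolation=cv2.INTER_CUBIC))
E
```

```text
time: 11.88
eef_pos: [0.5955, 0.2579, 0.1006]
ee_rot: [-0.228, 0.228, -0.669, 0.669]
ft_force: [-0.3, -0.2, -3.0]
gripper_width: 0.0309
t 11.88 pos [0.5955 0.2579 0.1006] yaw -52.38 q1,q6 [0.29 1.2 ] axes x,z [-0.79 -0.61  0.  ] [ 0.61 -0.79 -0.  ] down [-0. -0. -1.] w 0.0309 F [-0.3 -0.2 -3. ]
TURN [0.   0.   0.01] SHIFT [0.0009 0.0086 0.0004]
```

View pics/s7.png

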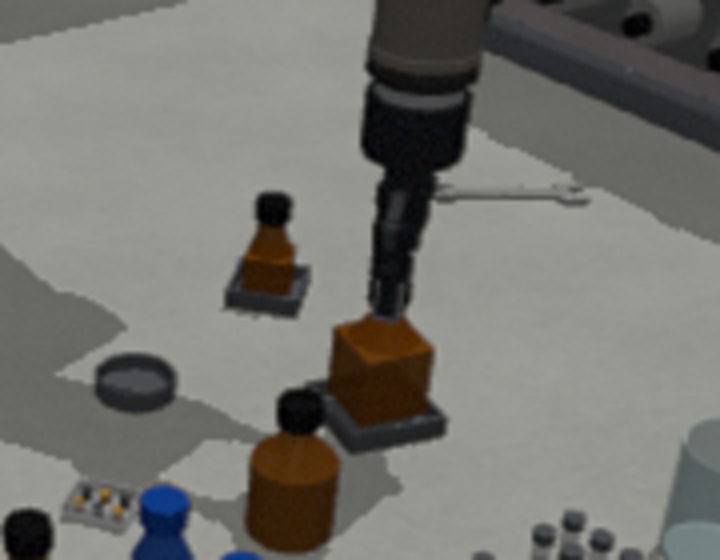

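The large square bottle at crop (381,370) is inside its holder walls. I'll lower it gently.

```bash
python3 -m creep '[[[0,0,0,0,0.002,0,0.02],[0,0,0,0,0.004,0,0.02],[0,0,0,0,0.005,0,0.02],[0,0,0,0,0.006,0,0.02],[0,0,0,0,0.007,0,0.02],[0,0,0,0,0.008,0,0.02],[0,0,0,0,0.009,0,0.02],[0,0,0,0,0.009,0,0.02]]]' 40
python3 -m creep '[[[0,0,0,0,0.001,0,0.02],[0,0,0,0,0.001,0,0.02]]]' 40
```

```text
time: 12.6
eef_pos: [0.5957, 0.2576, 0.0921]
ee_rot: [0.228, -0.228, 0.669, -0.669]
ft_force: [0.4, 0.3, 0.3]
gripper_width: 0.0306
time: 12.77
eef_pos: [0.596, 0.2579, 0.092]
ee_rot: [0.229, -0.227, 0.669, -0.669]
ft_force: [-1.7, 1.0, 4.9]
gripper_width: 0.0307
```

```bash
python3 -m creep '[[[0,0,0,0,-0.001,0,0.036],[0,0,0,0,-0.001,0,0.045],[0,0,0,0,-0.001,0,0.06],[0,0,0,0,-0.001,0,0.06],[0,0,0,0,-0.001,0,0.06]]]' 40
python3 -m creep '[[[0,0,0,0,-0.02,0,0.06],[0,0,0,0,-0.05,0,0.06],[0,0,0,0,-0.09,0,0.06],[0,0,0,0,-0.12,0,0.06],[0,0,0,0,-0.135,0,0.06],[0,0,0,0,-0.135,0,0.06]]]' 40
python3 - <<'E'
from h import *
from station import ctrl,get_image
plan([.673,.106,.23])
s=ctrl.read_state();g=get_image("wrist");cv2.imwrite("pics/w8.png",g["color"]);np.savez("pics/w8.npz",pos=s["eef_pos"],rot=s["ee_rot"],**g)
E
```

```text
time: 13.18
eef_pos: [0.5956, 0.2573, 0.0916]
ee_rot: [-0.228, 0.228, -0.669, 0.669]
ft_force: [0.7, -0.5, 0.4]
gripper_width: 0.06
time: 13.68
eef_pos: [0.5973, 0.258, 0.2317]
ee_rot: [-0.231, 0.225, -0.669, 0.67]
ft_force: [0.1, 0.5, 0.5]
gripper_width: 0.0596
t 13.68 pos [0.5973 0.258  0.2317] yaw -52.41 q1,q6 [0.29 1.2 ] axes x,z [-0.79 -0.61 -0.01] [ 0.61 -0.79  0.  ] down [ 0.008  0.002 -1.   ] w 0.0596 F [0.1 0.5 0.5]
TURN [-0.18  0.   -0.46] SHIFT [0.0327 0.002  0.1666]
```

View pics/w8.png

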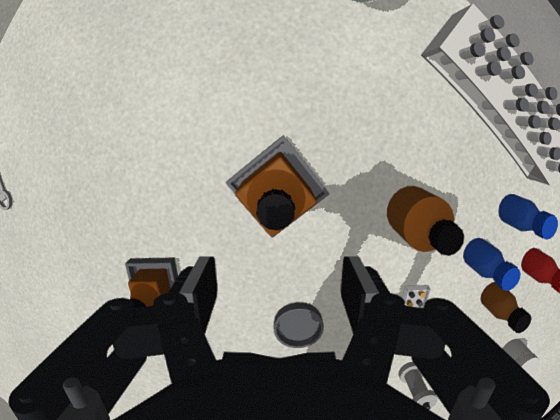

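The large square bottle stands centred in its holder at (275,190). Next is the large round amber bottle at (422,220).

```bash
python3 -m creep '[[[0,0,0,0.006,0,0.03,0.06],[0,0,0,0.012,0,0.06,0.06],[0,0,0,0.018,0,0.09,0.06],[0,0,0,0.024,0,0.12,0.06],[0,0,0,0.03,0,0.15,0.06],[0,0,0,0.033,0,0.167,0.06],[0,0,0,0.033,0,0.167,0.06],[0,0,0,0.033,0,0.167,0.06]]]' 40
python3 - <<'E'
from h import *
from station import ctrl,get_image
plan([.673,.106,.086])
s=ctrl.read_state();g=get_image("wrist");cv2.imwrite("pics/w9.png",g["color"]);np.savez("pics/w9.npz",pos=s["eef_pos"],rot=s["ee_rot"],**g)
E
```

```text
time: 14.4
eef_pos: [0.6709, 0.1044, 0.225]
ee_rot: [0.226, -0.228, 0.67, -0.669]
ft_force: [0.6, 0.3, -0.8]
gripper_width: 0.0602
t 14.4 pos [0.6709 0.1044 0.225 ] yaw -52.51 q1,q6 [0.04 0.96] axes x,z [-0.79 -0.61  0.  ] [ 0.61 -0.79 -0.  ] down [-0.003  0.    -1.   ] w 0.0602 F [ 0.6  0.3 -0.8]
TURN [0.11 0.   0.12] SHIFT [-0.0029  0.139   0.0003]
```

View pics/w9.png

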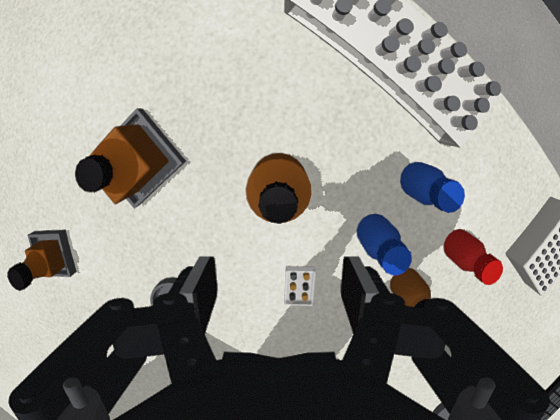

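The large round bottle's cap is at (278,202), below the tool. I'll descend and grip.

```bash
python3 -c "
from h import *
print(wray('pics/w9.npz',278,202,.112))"
python3 -m creep '[[[0,0,0,-0.003,0.035,0,0.055],[0,0,0,-0.003,0.07,0,0.055],[0,0,0,-0.003,0.1,0,0.055],[0,0,0,-0.003,0.12,0,0.055],[0,0,0,-0.003,0.135,0,0.055],[0,0,0,-0.003,0.139,0,0.055],[0,0,0,-0.003,0.139,0,0.055],[0,0,0,-0.003,0.139,0,0.055]]]' 40
```

```text
[0.674  0.1076 0.112 ]
time: 15.12
eef_pos: [0.6738, 0.1079, 0.0887]
ee_rot: [-0.229, 0.228, -0.669, 0.669]
ft_force: [0.0, 0.1, -0.2]
gripper_width: 0.0553
```

```bash
python3 -m creep '[[[0,0,0,0,0.004,0,0.05],[0,0,0,0,0.004,0,0.05],[0,0,0,0,0.004,0,0.02],[0,0,0,0,0.004,0,0.02],[0,0,0,0,0.004,0,0.02],[0,0,0,0,0.004,0,0.02],[0,0,0,0,0.004,0,0.02],[0,0,0,0,0.004,0,0.02]]]' 40
python3 -m creep '[[[0,0,0,0,0,0,0.02],[0,0,0,0,0,0,0.02]]]' 40
python3 -m creep '[[[0,0,0,0,-0.008,0,0.02],[0,0,0,0,-0.022,0,0.02],[0,0,0,0,-0.04,0,0.02],[0,0,0,0,-0.06,0,0.02],[0,0,0,0,-0.08,0,0.02],[0,0,0,0,-0.1,0,0.02],[0,0,0,0,-0.12,0,0.02],[0,0,0,0,-0.13,0,0.02]]]' 40
python3 -c "
from h import *
plan([.528,-.43,.21])"
```

```text
time: 15.78
eef_pos: [0.6739, 0.1069, 0.0847]
ee_rot: [-0.228, 0.227, -0.669, 0.669]
ft_force: [-2.0, 1.3, 5.3]
gripper_width: 0.0311
time: 15.95
eef_pos: [0.6739, 0.1069, 0.0846]
ee_rot: [-0.228, 0.227, -0.669, 0.669]
ft_force: [-2.0, 1.4, 5.4]
gripper_width: 0.0305
time: 16.62
eef_pos: [0.6742, 0.1066, 0.2163]
ee_rot: [-0.229, 0.227, -0.669, 0.67]
ft_force: [0.7, 0.1, -2.4]
gripper_width: 0.0308
t 16.62 pos [0.6742 0.1066 0.2163] yaw -52.43 q1,q6 [0.04 0.96] axes x,z [-0.79 -0.61 -0.  ] [ 0.61 -0.79  0.  ] down [ 0.003 -0.    -1.   ] w 0.0308 F [ 0.7  0.1 -2.4]
TURN [-0.1   0.   -0.12] SHIFT [0.4431 0.006  0.3361]
```

```bash
python3 -m creep '[[[0,0,0,0.012,0,0.009,0.02],[0,0,0,0.035,0,0.026,0.02],[0,0,0,0.06,0,0.045,0.02],[0,0,0,0.088,0,0.067,0.02],[0,0,0,0.116,0,0.088,0.02],[0,0,0,0.144,0,0.109,0.02],[0,0,0,0.172,0,0.131,0.02],[0,0,0,0.2,0,0.152,0.02]]]' 40
python3 -m creep '[[[0,0,0,0.028,0,0.021,0.02],[0,0,0,0.056,0,0.042,0.02],[0,0,0,0.084,0,0.064,0.02],[0,0,0,0.112,0,0.085,0.02],[0,0,0,0.14,0,0.106,0.02],[0,0,0,0.165,0,0.125,0.02],[0,0,0,0.185,0,0.14,0.02],[0,0,0,0.195,0,0.148,0.02]]]' 40
python3 -c "
from h import *
plan([.528,-.429,.13])"
```

```text
time: 17.28
eef_pos: [0.6061, -0.1378, 0.2123]
ee_rot: [0.227, -0.228, 0.67, -0.669]
ft_force: [-0.4, 0.2, -2.8]
gripper_width: 0.0308
time: 17.95
eef_pos: [0.5409, -0.3753, 0.212]
ee_rot: [0.226, -0.227, 0.67, -0.669]
ft_force: [0.0, -0.6, -2.6]
gripper_width: 0.0306
t 17.95 pos [ 0.5409 -0.3753  0.212 ] yaw -52.62 q1,q6 [-0.72  0.2 ] axes x,z [-0.79 -0.61  0.  ] [ 0.61 -0.79 -0.  ] down [-0.003  0.001 -1.   ] w 0.0306 F [ 0.  -0.6 -2.6]
TURN [0.12 0.   0.11] SHIFT [0.0427 0.082  0.035 ]
```

```bash
python3 -m creep '[[[0,0,0,0.012,0,0.01,0.02],[0,0,0,0.027,0,0.022,0.02],[0,0,0,0.038,0,0.031,0.02],[0,0,0,0.043,0,0.035,0.02],[0,0,0,0.043,0.015,0.035,0.02],[0,0,0,0.043,0.035,0.035,0.02],[0,0,0,0.043,0.055,0.035,0.02],[0,0,0,0.043,0.065,0.035,0.02]]]' 40
python3 -m creep '[[[0,0,0,0,0,0,0.02],[0,0,0,0,0,0,0.02]]]' 40
python3 - <<'E'
from h import *
from station import ctrl,get_image
plan([.528,-.429,.0886])
s=ctrl.read_state();g=get_image("wrist");cv2.imwrite("pics/w10.png",g["color"]);np.savez("pics/w10.npz",pos=s["eef_pos"],rot=s["ee_rot"],**g)
E
```

```text
time: 18.62
eef_pos: [0.5303, -0.4242, 0.1459]
ee_rot: [0.227, -0.229, 0.671, -0.668]
ft_force: [0.2, 0.6, -3.0]
gripper_width: 0.0307
time: 18.78
eef_pos: [0.5311, -0.4253, 0.1488]
ee_rot: [0.228, -0.228, 0.67, -0.669]
ft_force: [0.6, -0.1, -2.4]
gripper_width: 0.0311
t 18.78 pos [ 0.5311 -0.4253  0.1488] yaw -52.38 q1,q6 [-0.79  0.13] axes x,z [-0.79 -0.61  0.  ] [ 0.61 -0.79 -0.  ] down [-0.     0.001 -1.   ] w 0.0311 F [ 0.6 -0.1 -2.4]
TURN [0.04 0.   0.  ] SHIFT [0.0047 0.0602 0.001 ]
```

View pics/w10.png

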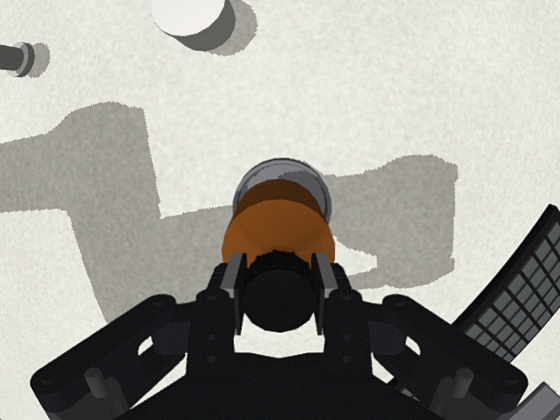

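```bash
python3 - <<'E'
from h import *
f="pics/w10.npz"
a,l,r=wray(f,282,157,.018),wray(f,233,203,.018),wray(f,331,203,.018)
print(a,l,r,(l+r)/2, fitcirc(np.array([a,l,r])))
E
python3 -m creep '[[[0,0,0,0.004,0.01,0.001,0.02],[0,0,0,0.004,0.025,0.001,0.02],[0,0,0,0.004,0.038,0.001,0.02],[0,0,0,0.004,0.042,0.001,0.02],[0,0,0,0.004,0.042,0.001,0.02]]]' 40
python3 - <<'E'
from h import *
from station import ctrl,get_image
plan([.528,-.429,.0886])
s=ctrl.read_state();g=get_image("wrist");cv2.imwrite("pics/w11.png",g["color"]);np.savez("pics/w11.npz",pos=s["eef_pos"],rot=s["ee_rot"],**g)
E
```

```text
[ 0.564  -0.4037  0.018 ] [ 0.5061 -0.3942  0.018 ] [ 0.5585 -0.4622  0.018 ] [ 0.5323 -0.4282  0.018 ] (np.float64(0.5299541838692796), np.float64(-0.4300076583124962), np.float64(0.04302569560034755))
time: 19.25
eef_pos: [0.5278, -0.4289, 0.1059]
ee_rot: [0.227, -0.228, 0.67, -0.669]
ft_force: [-0.4, 0.0, -2.6]
gripper_width: 0.0304
t 19.25 pos [ 0.5278 -0.4289  0.1059] yaw -52.42 q1,q6 [-0.79  0.12] axes x,z [-0.79 -0.61  0.  ] [ 0.61 -0.79 -0.  ] down [-0.001  0.001 -1.   ] w 0.0304 F [-0.4  0.  -2.6]
TURN [0.1  0.   0.02] SHIFT [-0.0001  0.0173  0.0003]
```

View pics/w11.png

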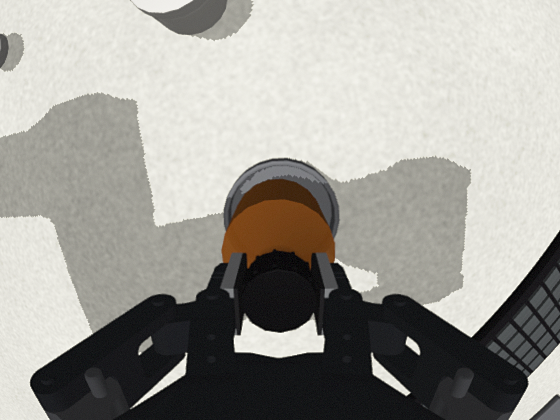

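```bash
python3 -m creep '[[[0,0,0,-0.001,0.005,0.002,0.02],[0,0,0,-0.001,0.009,0.002,0.02],[0,0,0,-0.001,0.012,0.002,0.02],[0,0,0,-0.001,0.014,0.002,0.02],[0,0,0,-0.001,0.0155,0.002,0.02],[0,0,0,-0.001,0.0165,0.002,0.02],[0,0,0,-0.001,0.0175,0.002,0.02],[0,0,0,-0.001,0.0175,0.002,0.02]]]' 40
python3 -m creep '[[[0,0,0,0,0.001,0,0.02],[0,0,0,0,0.001,0,0.02]]]' 40
```

```text
time: 19.97
eef_pos: [0.5303, -0.43, 0.0892]
ee_rot: [-0.228, 0.228, -0.669, 0.669]
ft_force: [0.3, -0.0, -2.6]
gripper_width: 0.0311
time: 20.13
eef_pos: [0.5304, -0.4301, 0.0887]
ee_rot: [-0.228, 0.228, -0.669, 0.67]
ft_force: [-0.3, 0.1, -0.8]
gripper_width: 0.0307
```

```bash
python3 -m creep '[[[0,0,0,0,0.001,0,0.02],[0,0,0,0,0.001,0,0.02]]]' 40
python3 -m creep '[[[0,0,0,0,-0.0005,0,0.036],[0,0,0,0,-0.0005,0,0.045],[0,0,0,0,-0.001,0,0.06],[0,0,0,0,-0.001,0,0.06],[0,0,0,0,-0.001,0,0.06]]]' 40
python3 -m creep '[[[0,0,0,0,-0.02,0,0.06],[0,0,0,0,-0.05,0,0.06],[0,0,0,0,-0.09,0,0.06],[0,0,0,0,-0.12,0,0.06],[0,0,0,0,-0.135,0,0.06],[0,0,0,0,-0.135,0,0.06]]]' 40
python3 - <<'E'
from h import *
from station import ctrl,get_image
plan([.669,-.111,.22])
s=ctrl.read_state();g=get_image("wrist");cv2.imwrite("pics/w12.png",g["color"]);np.savez("pics/w12.npz",pos=s["eef_pos"],rot=s["ee_rot"],**g)
E
```

```text
time: 20.3
eef_pos: [0.5305, -0.4302, 0.0887]
ee_rot: [-0.228, 0.228, -0.669, 0.67]
ft_force: [-2.7, 2.1, 4.8]
gripper_width: 0.0308
time: 20.72
eef_pos: [0.5304, -0.4301, 0.0883]
ee_rot: [-0.228, 0.228, -0.669, 0.669]
ft_force: [-0.1, 0.6, -0.3]
gripper_width: 0.0596
time: 21.22
eef_pos: [0.5316, -0.4313, 0.2286]
ee_rot: [-0.229, 0.226, -0.667, 0.672]
ft_force: [0.6, -0.6, 0.2]
gripper_width: 0.0601
t 21.22 pos [ 0.5316 -0.4313  0.2286] yaw -52.41 q1,q6 [-0.79  0.12] axes x,z [-0.79 -0.61 -0.  ] [ 0.61 -0.79  0.01] down [ 0.006 -0.006 -1.   ] w 0.0601 F [ 0.6 -0.6  0.2]
TURN [-0.51  0.   -0.06] SHIFT [-0.3042  0.0074 -0.1701]
```

View pics/w12.png

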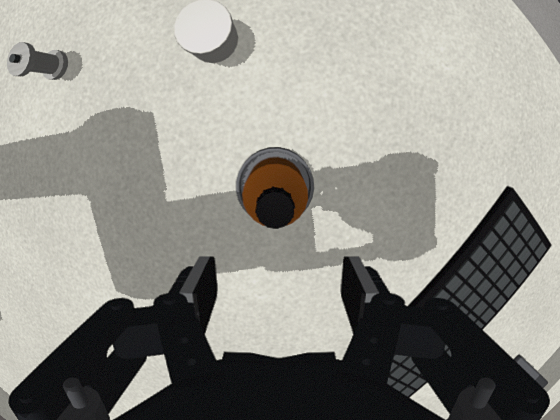

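The large round bottle stands in its holder at (275,190). Next is the small round amber bottle.

```bash
python3 -m creep '[[[0,0,0,-0.034,0,-0.019,0.055],[0,0,0,-0.068,0,-0.038,0.055],[0,0,0,-0.102,0,-0.057,0.055],[0,0,0,-0.136,0,-0.076,0.055],[0,0,0,-0.17,0,-0.095,0.055],[0,0,0,-0.204,0,-0.114,0.055],[0,0,0,-0.238,0,-0.133,0.055],[0,0,0,-0.265,0,-0.148,0.055]]]' 40
python3 -m creep '[[[0,0,0,-0.02,0,-0.011,0.055],[0,0,0,-0.038,0,-0.021,0.055],[0,0,0,-0.038,0,-0.021,0.055]]]' 40
python3 - <<'E'
from h import *
from station import ctrl,get_image
plan([.669,-.111,.0655])
s=ctrl.read_state();g=get_image("wrist");cv2.imwrite("pics/w13.png",g["color"]);np.savez("pics/w13.npz",pos=s["eef_pos"],rot=s["ee_rot"],**g)
E
```

```text
time: 21.93
eef_pos: [0.65, -0.1479, 0.2209]
ee_rot: [0.227, -0.229, 0.67, -0.668]
ft_force: [-0.2, 0.3, -0.6]
gripper_width: 0.0547
time: 22.18
eef_pos: [0.6678, -0.1067, 0.2206]
ee_rot: [0.228, -0.23, 0.67, -0.668]
ft_force: [-0.0, -0.0, -0.4]
gripper_width: 0.0549
t 22.18 pos [ 0.6678 -0.1067  0.2206] yaw -52.16 q1,q6 [-0.27  0.64] axes x,z [-0.79 -0.61  0.  ] [ 0.61 -0.79 -0.  ] down [-0.003  0.002 -1.   ] w 0.0549 F [-0.  -0.  -0.4]
TURN [0.22 0.   0.06] SHIFT [0.0015 0.1551 0.0047]
```

View pics/w13.png

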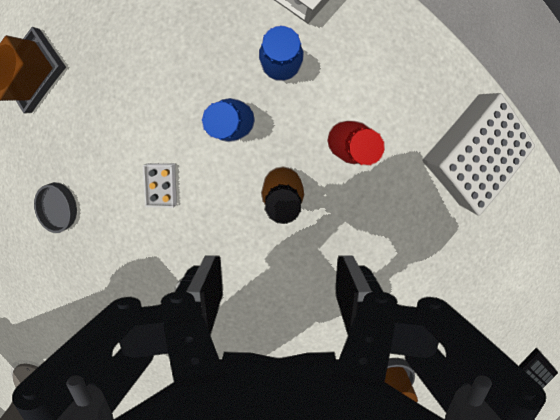

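The amber small round bottle, with black cap at (283,205), is under the tool. The blue ones at (228,120) and (281,48) and the red one at (357,142) are clear of the jaws.

```bash
python3 -c "
from h import *
print(wray('pics/w13.npz',283,205.5,.092))"
python3 -m creep '[[[0,0,0,0.001,0.035,0.004,0.05],[0,0,0,0.001,0.07,0.004,0.05],[0,0,0,0.001,0.1,0.004,0.05],[0,0,0,0.001,0.125,0.004,0.05],[0,0,0,0.001,0.145,0.004,0.05],[0,0,0,0.001,0.155,0.004,0.05],[0,0,0,0.001,0.155,0.004,0.05],[0,0,0,0.001,0.155,0.004,0.05]]]' 40
```

```text
[ 0.6677 -0.111   0.092 ]
time: 22.9
eef_pos: [0.6687, -0.1159, 0.0681]
ee_rot: [0.227, -0.228, 0.67, -0.669]
ft_force: [0.7, 0.8, 0.9]
gripper_width: 0.0502
```

```bash
python3 -m creep '[[[0,0,0,-0.002,0.001,-0.003,0.05],[0,0,0,-0.002,0.002,-0.0045,0.05],[0,0,0,-0.002,0.002,-0.0045,0.02],[0,0,0,-0.002,0.002,-0.0045,0.02],[0,0,0,-0.002,0.002,-0.0045,0.02],[0,0,0,-0.002,0.002,-0.0045,0.02],[0,0,0,-0.002,0.002,-0.0045,0.02],[0,0,0,-0.002,0.002,-0.0045,0.02]]]' 40
python3 -m creep '[[[0,0,0,0,0,0,0.02],[0,0,0,0,0,0,0.02]]]' 40
python3 -m creep '[[[0,0,0,0,-0.008,0,0.02],[0,0,0,0,-0.022,0,0.02],[0,0,0,0,-0.04,0,0.02],[0,0,0,0,-0.06,0,0.02],[0,0,0,0,-0.08,0,0.02],[0,0,0,0,-0.1,0,0.02],[0,0,0,0,-0.12,0,0.02],[0,0,0,0,-0.13,0,0.02]]]' 40
python3 -c "
from h import *
plan([.461,.118,.195])"
```

```text
time: 23.57
eef_pos: [0.6684, -0.1102, 0.0676]
ee_rot: [-0.228, 0.227, -0.669, 0.67]
ft_force: [-0.4, 1.0, 6.0]
gripper_width: 0.0305
time: 23.73
eef_pos: [0.6684, -0.1102, 0.0676]
ee_rot: [-0.228, 0.227, -0.669, 0.67]
ft_force: [-1.4, 1.3, 5.2]
gripper_width: 0.0309
time: 24.4
eef_pos: [0.6685, -0.1106, 0.1993]
ee_rot: [-0.229, 0.227, -0.669, 0.67]
ft_force: [1.2, -0.4, -0.5]
gripper_width: 0.0307
t 24.4 pos [ 0.6685 -0.1106  0.1993] yaw -52.42 q1,q6 [-0.28  0.64] axes x,z [-0.79 -0.61 -0.  ] [ 0.61 -0.79  0.  ] down [ 0.003 -0.001 -1.   ] w 0.0307 F [ 1.2 -0.4 -0.5]
TURN [-0.17  0.   -0.11] SHIFT [ 0.0251  0.0034 -0.3077]
```

```bash
python3 -m creep '[[[0,0,0,0.001,0,-0.015,0.02],[0,0,0,0.004,0,-0.045,0.02],[0,0,0,0.007,0,-0.085,0.02],[0,0,0,0.01,0,-0.125,0.02],[0,0,0,0.013,0,-0.165,0.02],[0,0,0,0.016,0,-0.205,0.02],[0,0,0,0.02,0,-0.24,0.02],[0,0,0,0.022,0,-0.265,0.02]]]' 40
python3 -m creep '[[[0,0,0,0,0,-0.01,0.02],[0,0,0,0,0,-0.012,0.02],[0,0,0,0,0,-0.012,0.02]]]' 40
python3 - <<'E'
from h import *
from station import ctrl,get_image
plan([.461,.118,.12])
s=ctrl.read_state();g=get_image("wrist");cv2.imwrite("pics/w14.png",g["color"]);np.savez("pics/w14.npz",pos=s["eef_pos"],rot=s["ee_rot"],**g)
E
```

```text
time: 25.07
eef_pos: [0.4859, 0.0881, 0.196]
ee_rot: [0.228, -0.229, 0.67, -0.669]
ft_force: [-0.1, 0.4, -1.0]
gripper_width: 0.0306
time: 25.32
eef_pos: [0.4819, 0.0957, 0.1964]
ee_rot: [-0.228, 0.228, -0.669, 0.67]
ft_force: [-0.4, -0.0, -1.1]
gripper_width: 0.0306
t 25.32 pos [0.4819 0.0957 0.1964] yaw -52.37 q1,q6 [0.04 0.95] axes x,z [-0.79 -0.61 -0.  ] [ 0.61 -0.79  0.  ] down [ 0.001 -0.    -1.   ] w 0.0306 F [-0.4 -0.  -1.1]
TURN [-0.05  0.   -0.02] SHIFT [ 0.003   0.0764 -0.0305]
```

View pics/w14.png

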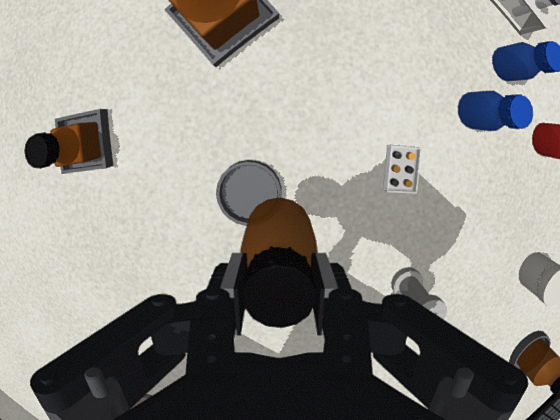

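```bash
python3 - <<'E'
from h import *
f="pics/w14.npz"
P=np.array([wray(f,*a,.018) for a in((217,192),(284,191),(250,160),(233,220))]);print(P,fitcirc(P))
E
python3 -m creep '[[[0,0,0,0.001,0,-0.01,0.02],[0,0,0,0.002,0,-0.022,0.02],[0,0,0,0.003,0,-0.031,0.02],[0,0,0,0.003,0.01,-0.031,0.02],[0,0,0,0.003,0.03,-0.031,0.02],[0,0,0,0.003,0.055,-0.031,0.02],[0,0,0,0.003,0.075,-0.031,0.02],[0,0,0,0.003,0.085,-0.031,0.02]]]' 40
python3 -m creep '[[[0,0,0,0,0.008,0,0.02],[0,0,0,0,0.012,0,0.02],[0,0,0,0,0.012,0,0.02]]]' 40
python3 - <<'E'
from h import *
from station import ctrl,get_image
plan([.461,.118,.0716])
s=ctrl.read_state();g=get_image("wrist");cv2.imwrite("pics/w15.png",g["color"]);np.savez("pics/w15.npz",pos=s["eef_pos"],rot=s["ee_rot"],**g)
E
```

```text
[[0.4423 0.1446 0.018 ]
 [0.4848 0.0908 0.018 ]
 [0.4892 0.137  0.018 ]
 [0.428  0.114  0.018 ]] (np.float64(0.4620027709192651), np.float64(0.11643452163292907), np.float64(0.03421651356639426))
time: 26.03
eef_pos: [0.4584, 0.1188, 0.109]
ee_rot: [0.227, -0.229, 0.67, -0.669]
ft_force: [-0.6, 0.1, -1.2]
gripper_width: 0.0312
time: 26.28
eef_pos: [0.4598, 0.1187, 0.0988]
ee_rot: [0.227, -0.228, 0.669, -0.669]
ft_force: [-1.1, 0.1, -1.2]
gripper_width: 0.0307
t 26.28 pos [0.4598 0.1187 0.0988] yaw -52.41 q1,q6 [0.09 1.01] axes x,z [-0.79 -0.61  0.  ] [ 0.61 -0.79 -0.  ] down [-0.001 -0.    -1.   ] w 0.0307 F [-1.1  0.1 -1.2]
TURN [0.03 0.   0.05] SHIFT [-0.0006  0.0272  0.0013]
```

View pics/w15.png

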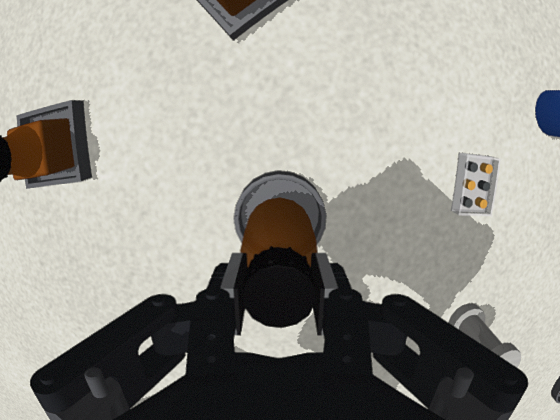

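```bash
python3 -m creep '[[[0,0,0,-0.001,0.008,0.001,0.02],[0,0,0,-0.001,0.015,0.001,0.02],[0,0,0,-0.001,0.02,0.001,0.02],[0,0,0,-0.001,0.023,0.001,0.02],[0,0,0,-0.001,0.025,0.001,0.02],[0,0,0,-0.001,0.026,0.001,0.02],[0,0,0,-0.001,0.027,0.001,0.02],[0,0,0,-0.001,0.027,0.001,0.02]]]' 40
python3 -m creep '[[[0,0,0,0,0.001,0,0.02],[0,0,0,0,0.001,0,0.02]]]' 40
```

```text
time: 27.0
eef_pos: [0.4616, 0.1183, 0.0722]
ee_rot: [-0.228, 0.228, -0.669, 0.669]
ft_force: [0.0, 0.3, -0.9]
gripper_width: 0.0306
time: 27.17
eef_pos: [0.4618, 0.1184, 0.0716]
ee_rot: [-0.228, 0.228, -0.669, 0.67]
ft_force: [-0.3, -0.3, 0.1]
gripper_width: 0.0305
```

```bash
python3 -m creep '[[[0,0,0,0,0.001,0,0.02],[0,0,0,0,0.001,0,0.02]]]' 40
python3 -m creep '[[[0,0,0,0,-0.0005,0,0.036],[0,0,0,0,-0.0005,0,0.045],[0,0,0,0,-0.001,0,0.06],[0,0,0,0,-0.001,0,0.06],[0,0,0,0,-0.001,0,0.06]]]' 40
python3 -m creep '[[[0,0,0,0,-0.02,0,0.06],[0,0,0,0,-0.05,0,0.06],[0,0,0,0,-0.09,0,0.06],[0,0,0,0,-0.12,0,0.06],[0,0,0,0,-0.15,0,0.06],[0,0,0,0,-0.16,0,0.06]]]' 40
python3 -m creep '[[[0,0,0,0.02,0,0.03,0.06],[0,0,0,0.035,0,0.06,0.06],[0,0,0,0.05,0,0.09,0.06],[0,0,0,0.065,0,0.12,0.06],[0,0,0,0.08,0,0.15,0.06],[0,0,0,0.09,0,0.18,0.06],[0,0,0,0.09,0,0.2,0.06],[0,0,0,0.09,0,0.2,0.06]]]' 40
python3 - <<'E'
from h import *
from station import get_image
g=get_image("top");W=cloud(g);cv2.imwrite("pics/t16.png",g["color"])
h=get_image("scene");S=cloud(h);cv2.imwrite("pics/s16.png",h["color"])
T0=cloud(np.load("pics/top0.npz"));S0=cloud(np.load("pics/scene0.npz"))
def mid(C,p,lo,hi,r=.045):
    Q=C.reshape(-1,3);Q=Q[(np.hypot(*(Q[:,:2]-p).T)<r)&(Q[:,2]>lo)&(Q[:,2]<hi)]
    return (np.r_[Q[:,:2].mean(0),np.median(Q[:,2])]).round(4),len(Q)
for n,H,pt,ps in(("SS",.096,(.3888,.3074),(.3945,.3103)),("SL",.116,(.5914,.2543),(.596,.257)),("RL",.116,(.5251,-.432),(.5292,-.4295)),("RS",.096,(.457,.116),(.4627,.119))):
    for nm,C,p in(("top",W,pt),("scene",S,ps)):
        m,k=mid(C,np.array(p),H-.006,H+.006,.035);print(n,nm,m,k,"off from holder mm",((m[:2]-p)*1000).round(1))
for n,p,lo,hi in(("jar",(.624,-.27),.05,.075),("col",(.484,-.102),.05,.1)):
    print(n,mid(T0,np.array(p),lo,hi),mid(W,np.array(p),lo,hi),mid(S0,np.array(p),lo,hi),mid(S,np.array(p),lo,hi))
plan([.4,0,.3])
E
```

```text
time: 27.33
eef_pos: [0.4621, 0.1185, 0.0715]
ee_rot: [-0.228, 0.227, -0.669, 0.67]
ft_force: [-2.9, -0.4, 12.2]
gripper_width: 0.0305
time: 27.75
eef_pos: [0.4615, 0.1183, 0.0712]
ee_rot: [-0.228, 0.228, -0.669, 0.669]
ft_force: [-0.4, -0.1, 0.4]
gripper_width: 0.0597
time: 28.25
eef_pos: [0.4632, 0.1185, 0.2357]
ee_rot: [-0.23, 0.225, -0.669, 0.67]
ft_force: [1.2, -0.4, 0.7]
gripper_width: 0.0601
time: 28.92
eef_pos: [0.5136, -0.0986, 0.2308]
ee_rot: [-0.227, 0.226, -0.669, 0.67]
ft_force: [0.2, -0.1, -0.8]
gripper_width: 0.0599
SS top [0.3891 0.3059 0.0956] 142 off from holder mm [ 0.3 -1.5]
SS scene [0.3971 0.3061 0.0955] 41 off from holder mm [ 2.6 -4.2]
SL top [0.59   0.2553 0.1154] 131 off from holder mm [-1.4  1. ]
SL scene [0.5974 0.2565 0.1156] 56 off from holder mm [ 1.4 -0.5]
RL top [ 0.526  -0.4312  0.1155] 141 off from holder mm [0.9 0.8]
RL scene [ 0.5332 -0.4298  0.1156] 113 off from holder mm [ 4.  -0.3]
RS top [0.4585 0.116  0.0955] 134 off from holder mm [1.5 0. ]
RS scene [0.4659 0.1176 0.0955] 54 off from holder mm [ 3.2 -1.4]
jar (array([ 0.6162, -0.2731,  0.0633]), 408) (array([ 0.6067, -0.2975,  0.0634]), 17) (array([ 0.6277, -0.2737,  0.0634]), 372) (array([ 0.6275, -0.2736,  0.0632]), 367)
col (array([ 0.4826, -0.102 ,  0.0793]), 203) (array([ 0.4836, -0.1023,  0.0801]), 191) (array([ 0.4938, -0.1024,  0.0782]), 157) (array([ 0.494 , -0.1025,  0.0782]), 157)
t 29.02 pos [ 0.512  -0.0955  0.2307] yaw -52.5 q1,q6 [-0.33  0.58] axes x,z [-0.79 -0.61  0.  ] [ 0.61 -0.79 -0.  ] down [-0.001  0.001 -1.   ] w 0.0598 F [ 0.2  0.8 -0.2]
TURN [0.06 0.   0.03] SHIFT [ 0.0308 -0.0691 -0.144 ]
```

View pics/t16.png

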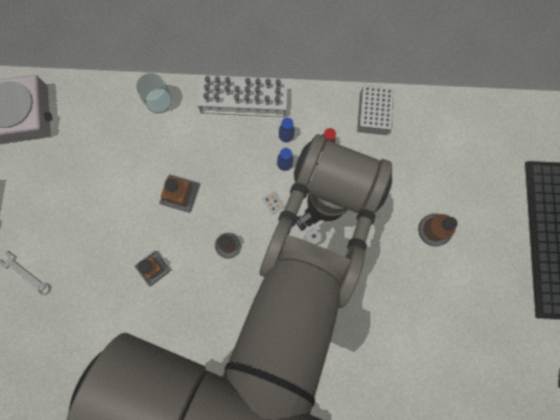

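View pics/s16.png

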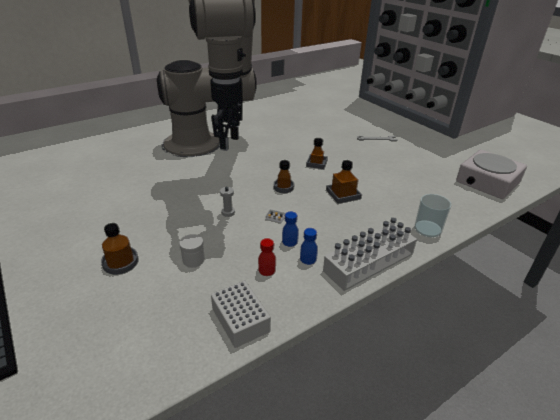

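All four bottles stand in their holders. Cap tops measure 0.0955 m for the small ones and 0.1155 m for the large ones, as expected on the 4 mm floors. The jar and column haven't moved, and the arm is clear of everything, so I'm handing in.

```bash
python3 -c "
from station import ctrl
print(ctrl.job_done())"
```

```text
the job is handed in; nothing more can be done
None
```

I put all four amber bottles in their matching holders, in the order small square, large square, large round, small round, and handed in at about 29 s of the 128 s allowed. Each was lowered to contact with the holder floor before I released it; I turned the two square ones +35° and −17° to line up with their holders.

My last checks, with the arm raised clear and touching nothing:
- **Height:** cap tops were at 0.0955 m (small) and 0.1155 m (large), which fits every bottle standing flat on its 4 mm holder floor.
- **Centring:** offsets from the holder centres were 2 mm or less in the top camera. The scene camera gave up to 5 mm, because the two cameras' absolute positions differ by a few millimetres; both are well within 12.5 mm.
- **Jar and column:** neither moved, to within 0.5 mm in the scene camera. The top camera agreed for the column, but the arm mostly hid the jar from it, so that reading was unusable.
- **Look-alikes:** I did not touch the blue and red bottles.

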